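Fetch the hemmed-in friction sled and weigh it

TASK

The friction sled (long aluminium block) is hemmed in on its board by the round check weight and the square specimen clamp. Leaving the sled where it is, first move both of these off the board to stand upright on the black rubber mat, then lift the sled out and set it down gently, flat and centred, on the balance's pan, and only then put the weight and the clamp back upright, each centred on its own cork pad (round weight on the round pad, square clamp squarely on the square pad). Leave the tape roll on the mat undisturbed and let nothing tip over.

Things in the scene. Friction and masses are not known exactly. Their poses are not given: they have to be found in the camera images.
- sled_center (a point): Friction sled: loose aluminium block 110 mm long (x) x 46 wide (y) x 40 high, 0.45 kg, with an 8 mm tow stud at its -x end. Point: its centre, 20 mm above its underside; z up. It lies on a white board (180 x 240 mm, top 10 mm above the table); weight and clamp stand 10 mm from its long sides, so fingers fit there only once both are gone. A flat rule, 4 mm thick, lies beyond its +x end.
- weight_center (a point): Round check weight: loose, polished steel, 44 mm diameter up to 46 mm height, then a neck and a 26 mm knob, 64 mm high in all; 0.5 kg. Point: on its axis, half-way up (32 mm above its underside). It starts on the round cork pad; fingers fit at its sides that face along the sled's x axis.
- clamp_center (a point): Square specimen clamp: loose steel block 44 x 44 mm, 50 mm high, with two dark jaws on top (36 mm along x, 40 mm over both along y), 64 mm high in all; 0.45 kg. Point: its centre, half-way up (32 mm above its underside); x, y square to its sides, z up. It starts on the square cork pad, about parallel to the sled; fingers fit at its sides that face along the sled's x axis.
- pad_round: Round cork pad fixed on the board, 56 mm diameter, 4 mm thick: home of the round weight. Origin: centre of its underside, on the board's top; the pad's top is 4 mm above it. It lies 55 mm to one side of the sled's centre line, the square pad as far to the other; which is left varies.
- pad_square: Square cork pad fixed on the board, 56 x 56 mm, 4 mm thick, sides along its x and y: home of the square clamp. Origin: centre of its underside, on the board's top; its top is 4 mm above the origin.
- mat: Black rubber mat fixed on the table, 200 mm (x) x 220 mm (y), 3 mm thick: the side area. Origin: centre of its underside, at table height. The tape roll lies somewhere on its +x half; the -x half is free (for example 45 mm from the centre towards -x and 55 mm either way along y).
- balance: White laboratory balance, fixed, with a round steel pan of 136 mm diameter that does not move. Origin: on the table right below the pan's centre; the pan's flat top is 72 mm above it. The housing is 58 mm high and 200 mm wide (y), and reaches 165 mm towards -x (display, keys) and 90 mm towards +x.
- tape_center (a point): Small roll of tape, bystander lying loose on the mat, 56 mm outside diameter, 18 mm high. The point is its centre, half-way up. Not to be moved.
There are look-alikes about, which are no part of the job. What is shaped like the part that bears clamp_center but red is not meant.

How it is judged:
By the outcome, as a careful person would: the job done as asked, in the order asked, and still so for the second after the job is handed in, with the robot touching nothing.
It also fails if it takes over 144 s, if anything falls off the work surface, if the arm or the gripper's body presses on something with over 40 N, if the wrist force passes 120 N, or if a joint passes its speed limit or range.

ROBOT

A 6-joint arm with a two-finger parallel gripper is mounted at the origin on the work surface. World frame = base frame: x ahead of the robot, y to its left, z up, the work surface at z = 0. Lengths are in mm, angles in degrees, forces in N, time in s.
With the tool pointing down it reaches from about 350 to 850 mm from the base axis. Payload 8.1 kg.
Tool frame: the origin (TCP) lies between the finger pads; the fingertips stand 22 mm ahead of it and the grasp point (between the pads) lies 3 mm ahead of it; z points along the fingers, y is the direction in which the jaws open and shut (so a half turn about z gives the same grasp; the last joint's range is limited). The gripper opens to 85 mm and grips with 20 to 120 N. Pads are 22 mm wide; open, the fingers measure 114 mm over their backs; the gripper's body (76 mm by 85 mm) begins 54 mm behind the grasp point. The pads swing forward as they close: fully open they stand 13 mm farther back than shut.
Start: joints at [-81.841, 7.471, 85.268, -0, 87.261, -4.893], TCP at [135.521, -584.499, 253.292] pointing down, gripper open.
Joint ranges: [-169.43, 169.43], [-51.17, 129.36], [1.28, 143.12], [-76.62, 256.62], [0, 156.53], [-152.29, 152.29]. Speed limits (degrees/s): [136.94, 136.94, 159.86, 180, 180, 180].

INTERFACE

Orientations are given as [roll, pitch, yaw] about the fixed x, y, z axes, in that order (R = Rz(yaw) Ry(pitch) Rx(roll)).
In Python, from bench import r gives the robot as it stands.
- The arm moves only by the tool drive_tool, never from a script. Its argument "moves" is a list of rows, each a list of 2 entries, a list of its own where there are three numbers: the shift along the world's x, y, z in mm, then the turn about the world's z in degrees. A call has exactly 8 rows; each row is the pose to reach, as a shift and turn from the pose commanded when the call began; what a row does not reach only later rows make up. A row lasts 1/12 s, in which the tool goes at most 41.7 mm and 7.16 degrees, less where a joint would pass 70% of its speed; a pose out of reach is approached as far as the arm can. A call with a gripper value outside its range is refused whole. "fingers" is the finger opening in mm, from 0 to 85.4, set as the call begins (left out, the last holds). The fingers move at their own pace and stop on an object; "squeeze" is the grip in N (left out, the last holds). Time passes only in rows, so rows that repeat a pose let the fingers close, or fill a call up. It gives the time, the measured TCP pose, the force and the opening at its end, in the units of the state.
- r.sense(): the state, without advancing time (a new reading comes with each control period).
- r.snapshot(name): name is "scene" or "top"; returns a dict with "pixels" (400x640x3 uint8, red, green, blue), "camera_matrix" (3x3 intrinsics, pixels), "k1" (the pictures are not rectified: a ray, as slopes to the right and down, at radius r is drawn at 1 + k1 r^2 times it, then the intrinsics apply), "xyz" and "orientation" of the camera in the world. Camera axes: x right, y down, z forward; pixel columns grow to the right and rows downward; lengths in mm; the calibration is good to about 2 mm. A picture is of the moment at which its call begins. There is no depth.
- r.hand_in(): hands the job in, once; it reports no verdict.
The state is a dict: "time": time; "joint_pos": joint angles; "qd": joint speeds; "joint_efforts": joint torques, N m; "tool_pos": TCP position; "tcp_rot": TCP orientation; "ft_force": force on the tool from outside, world axes, zero at the start; "wrist_torque": the same for the moment, N m; "finger_gap": finger opening in mm.
Only numpy, scipy, OpenCV 4.12 (cv2) and the standard library are available. Lean on these libraries where they do the work, as an engineer would, in place of code of your own. Each camera call takes 0.05 s, during which the arm holds its last target.

## Working session

There is one attempt and no reset: what is moved stays moved. The work goes in short steps, Python scripts to look and compute and a tool call to move; the robot and the scene stay as the last step left them, time stands still between calls to the robot, and variables do not carry over. Pictures are saved under pics/ and viewed, and the job is handed in when it is done.

Besides the shell and the picture viewer there is one more tool, called after "Emit:" by a JSON object that holds its "fn" and its "kwargs". drive_tool: Moves the arm, as the interface text tells. Its arguments: {"type":"object","properties":{"moves":{"type":"array","items":{"type":"array"}},"fingers":{"type":"number"},"squeeze":{"type":"number"}},"required":["moves"]}

```bash
mkdir -p pics; ls; python3 - <<'E'
from bench import r
import cv2,numpy as np
print(r.sense())
for n in ("scene","top"):
    s=r.snapshot(n); cv2.imwrite(f"pics/{n}0.png",s["pixels"][:,:,::-1]); print(n,s["camera_matrix"],s["k1"],s["xyz"],s["orientation"])
E
```

```text
pics
{'time': 0.0, 'joint_pos': array([-8.18419649e+01,  7.51391469e+00,  8.53290723e+01,  1.69302185e-03,
        8.72621023e+01, -4.89054418e+00]), 'qd': array([ 0.08816536, -0.00354154, -0.05271463,  0.02590706, -0.11259023,
        0.07721458]), 'joint_efforts': array([ 8.94712120e-04, -5.69396532e+01, -5.00550306e+01, -2.78119542e-04,
        1.48627523e-02,  7.03595219e-06]), 'tool_pos': array([ 135.45125749, -583.98956601,  252.25882495]), 'tcp_rot': array([-1.79895437e+02, -1.06439010e-02,  1.30484872e+01]), 'ft_force': array([-0.46162708,  0.21101798,  0.70671451]), 'wrist_torque': array([-0.0162005 ,  0.06197863,  0.00962411]), 'finger_gap': 85.40897216519028}
scene [[458.95090594   0.         335.60936328]
 [  0.         458.95090594 203.72516397]
 [  0.           0.           1.        ]] 0.01307564809162133 [1091.98618329  254.85294485 1001.3630487 ] [-148.18616078   -0.54909983  115.15684618]
top [[418.22733095   0.         320.43467078]
 [  0.         418.22733095 203.43832437]
 [  0.           0.           1.        ]] 0.0013483857361765944 [ 437.77995581   -1.39000834 1177.20532823] [-172.45867579    0.93961293  -91.51853856]
```

View pics/scene0.png

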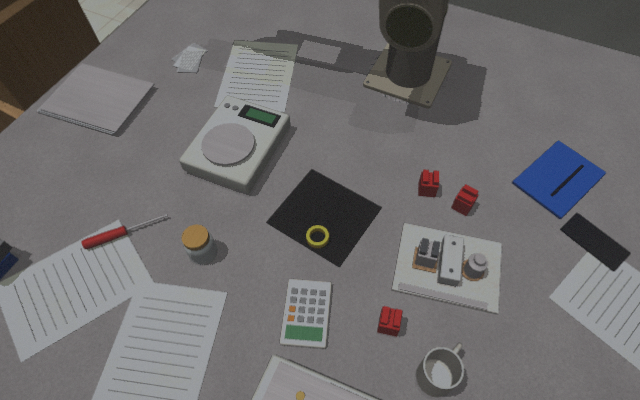

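View pics/top0.png

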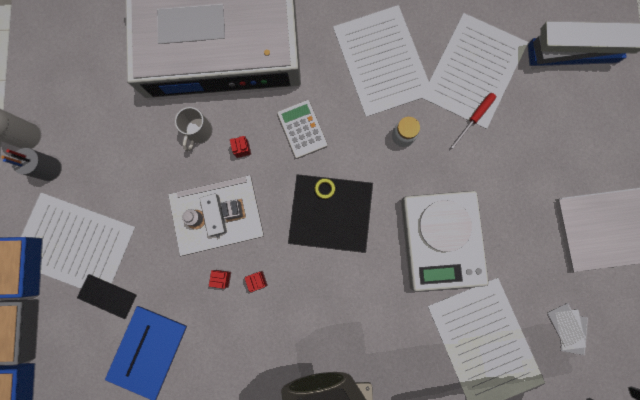

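The top view puts the board at about (215,215), with the round weight (191,216), sled (212,216) and dark clamp (232,209). The mat is at (330,213) with the tape at (325,188), and the balance pan is at (445,225). Red clamp look-alikes are at (240,146), (219,279) and (255,281). The clamp meant is the dark grey one at (232,209), on the cork pad. I'll enlarge to confirm.

```bash
cat > h.py <<'E'
import numpy as np,cv2
from scipy.spatial.transform import Rotation as R
def cam(s): return np.array(s["camera_matrix"]),s["k1"],np.array(s["xyz"]),R.from_euler("xyz",s["orientation"],degrees=True).as_matrix()
def proj(s,P):
    K,k1,t,Rm=cam(s); p=(np.atleast_2d(P)-t)@Rm; a=p[:,:2]/p[:,2:]
    a=a*(1+k1*(a**2).sum(1,keepdims=True)); return a@K[:2,:2].T+K[:2,2]
def ray(s,uv):
    K,k1,t,Rm=cam(s)
    uv=np.atleast_2d(np.array(uv,float)).reshape(-1,1,2)
    a=cv2.undistortPoints(uv,K,np.array([k1,0,0,0.])).reshape(-1,2)
    return t,np.c_[a,np.ones(len(a))]@Rm.T
def onz(s,uv,z):
    t,d=ray(s,uv); return t+d*((np.asarray(z)-t[2])/d[:,2])[:,None]
def tri(s1,u1,s2,u2):
    t1,d1=ray(s1,u1);t2,d2=ray(s2,u2);d1,d2=d1[0],d2[0]
    a=np.linalg.lstsq(np.c_[d1,-d2],t2-t1,rcond=None)[0]
    return (t1+a[0]*d1+t2+a[1]*d2)/2,np.linalg.norm(t1+a[0]*d1-t2-a[1]*d2)
def crop(img,x0,y0,w,h,f,name):
    cv2.imwrite(name,cv2.resize(img[y0:y0+h,x0:x0+w,::-1],None,fx=f,fy=f,interpolation=cv2.INTER_CUBIC))
E
python3 - <<'E'
from bench import r
from h import *
import pickle
S=r.snapshot("scene");T=r.snapshot("top");pickle.dump((S,T),open("s0.pkl","wb"))
crop(T["pixels"],160,165,110,100,7,"pics/tb.png")
crop(S["pixels"],385,215,125,100,6,"pics/sb.png")
print(onz(T,[(191,216),(212,216),(232,209)],60),onz(T,[(330,213),(445,225)],0))
E
```

```text
[[561.97736872 362.99140361  60.        ]
 [560.37334896 306.12299527  60.        ]
 [577.84221846 252.07047452  60.        ]] [[ 566.04093279  -12.55977768    0.        ]
 [ 523.06341777 -334.08227387    0.        ]]
```

View pics/tb.png

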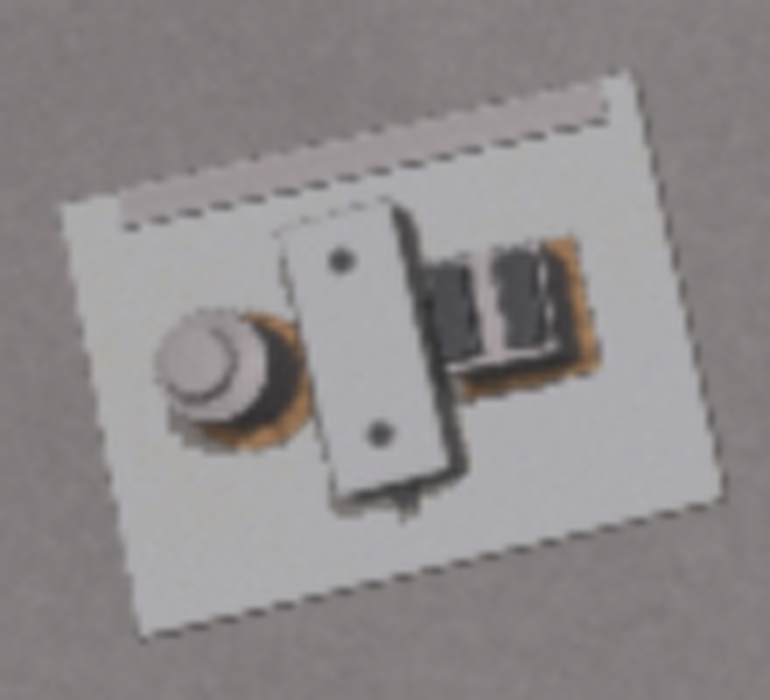

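View pics/sb.png

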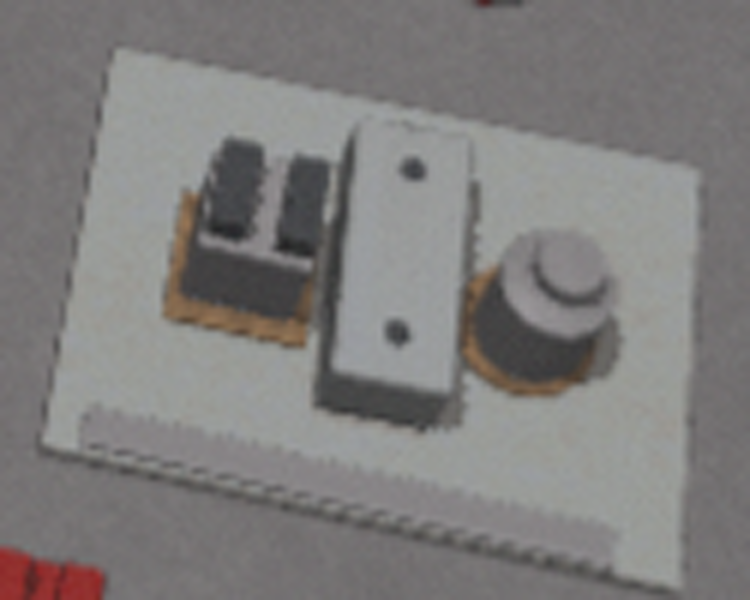

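The crop confirms it: the dark clamp stands on the square cork pad at crop (500,310), next to the sled (370,350). The weight is on the round pad at (215,375). Next I'll measure everything in both views.

```bash
python3 - <<'E'
from h import *
import pickle
S,T=pickle.load(open("s0.pkl","rb"))
np.set_printoptions(precision=1,suppress=True)
def ct(l): return np.array(l,float)/7+[160,165]-0.5+0.5/7
def cs(l): return np.array(l,float)/6+[385,215]-0.5+0.5/6
def rect(P):
    P=P[:,:2]; c=P.mean(0); e=np.diff(np.r_[P,P[:1]],axis=0); print(P.tolist() and P.round(1).tolist(),"c",c,"len",np.linalg.norm(e,axis=1),"ang",np.degrees(np.arctan2(e[:,1],e[:,0])))
print("board");rect(onz(T,ct([(62,205),(630,70),(722,497),(142,635)]),10));rect(onz(S,cs([(682,590),(42,445),(115,48),(700,172)]),10))
print("sledtop");rect(onz(T,ct([(278,228),(392,198),(450,467),(335,492)]),50));rect(onz(S,cs([(447,395),(332,375),(358,122),(470,135)]),50))
print("holes",onz(T,ct([(341,260),(379,433)]),50)[:,:2],onz(S,cs([(397,332),(413,168)]),50)[:,:2])
print("knob",onz(T,ct([(195,360)]),74+4)[:,:2],onz(S,cs([(576,265)]),78)[:,:2])
print("body46",onz(T,ct([(212,366)]),60)[:,:2],onz(S,cs([(559,282)]),60)[:,:2])
# colour masks
for n,s,(x0,y0,x1,y1) in (("top",T,(160,165,270,265)),("scene",S,(385,215,510,315))):
    hsv=cv2.cvtColor(s["pixels"],cv2.COLOR_RGB2HSV); m=((hsv[...,0]<25)&(hsv[...,0]>5)&(hsv[...,1]>80)).astype(np.uint8)
    m2=np.zeros_like(m);m2[y0:y1,x0:x1]=m[y0:y1,x0:x1]
    nn,l,st,c=cv2.connectedComponentsWithStats(m2)
    for i in range(1,nn):
        if st[i,4]>5: print(n,"cork",st[i],c[i])
# mat, pan, tape
for n,s in (("top",T),("scene",S)):
    g=cv2.cvtColor(s["pixels"],cv2.COLOR_RGB2GRAY); hsv=cv2.cvtColor(s["pixels"],cv2.COLOR_RGB2HSV)
    seed=(350,225) if n=="top" else (310,200)
    m=(g<50).astype(np.uint8); m=cv2.morphologyEx(m,cv2.MORPH_CLOSE,np.ones((3,3)))
    l=cv2.connectedComponents(m)[1]; k=(l==l[seed[1],seed[0]]).astype(np.uint8)
    cn=max(cv2.findContours(k,0,1)[0],key=cv2.contourArea); ap=cv2.approxPolyDP(cv2.convexHull(cn),6,True)[:,0]
    print(n,"mat px",ap.tolist());rect(onz(s,ap,3))
    m=((hsv[...,0]>22)&(hsv[...,0]<38)&(hsv[...,1]>120)).astype(np.uint8)
    nn,l,st,c=cv2.connectedComponentsWithStats(m)
    for i in range(1,nn):
        if st[i,4]>60:
            e=cv2.fitEllipse(max(cv2.findContours((l==i).astype(np.uint8),0,1)[0],key=len)); print("yellow",st[i],e,onz(s,[e[0]],14))
crop(T["pixels"],395,180,100,120,5,"pics/tbal.png");crop(S["pixels"],175,85,125,110,6,"pics/sbal.png")
E
```

```text
board
[[632.6, 444.6], [681.5, 213.3], [506.9, 177.2], [458.4, 408.9]] c [569.9 311. ] len [236.4 178.3 236.7 177.8] ang [ -78.1 -168.3  101.8   11.6]
[[633.9, 448.8], [682.9, 214.3], [508.3, 178.1], [460.6, 411.4]] c [571.4 313.2] len [239.6 178.3 238.1 177.3] ang [ -78.2 -168.3  101.6   12.2]
sledtop
[[614.4, 344.2], [624.9, 299.5], [519.0, 276.4], [510.6, 320.9]] c [567.2 310.2] len [ 45.9 108.4  45.3 106.4] ang [ -76.7 -167.7  100.7   12.7]
[[617.0, 343.9], [627.7, 303.0], [522.1, 278.8], [508.8, 320.0]] c [568.9 311.4] len [ 42.2 108.4  43.3 110.8] ang [ -75.3 -167.1  107.9   12.4]
holes [[601.  319.4]
 [532.9 304. ]] [[600.8 319.6]
 [532.2 304.3]]
knob [[560.2 366.6]] [[561.3 369.1]]
body46 [[559.7 366.1]] [[560.5 367.5]]
top cork [238 199   7  19  37] [241.9 208.6]
top cork [196 210   6   4   9] [198.9 211.1]
top cork [190 219  14  10  42] [198.  225.2]
top cork [227 218  13   3  13] [233.  219.2]
scene cork [413 248  24  25 122] [422.5 264.7]
scene cork [463 261   4   6  12] [463.9 262.8]
scene cork [462 270  20  11  44] [469.2 276.6]
top mat px [[297, 175], [371, 183], [364, 251], [289, 242]]
[[677.7, 78.6], [648.2, -131.6], [456.6, -104.0], [487.3, 104.7]] c [567.4 -13.1] len [212.3 193.6 211.  192.2] ang [-98.  171.8  81.6  -7.8]
yellow [314 179  21  20 215] ((324.4588317871094, 188.40646362304688), (19.58409309387207, 19.72489356994629), 51.48255157470703) [[634.6   1.1  14. ]]
scene mat px [[311, 170], [380, 207], [339, 266], [267, 222]]
[[459.4, -104.5], [487.4, 106.6], [680.5, 81.0], [649.5, -131.4]] c [569.2 -12.1] len [213.  194.7 214.6 192. ] ang [ 82.4  -7.6 -98.3 172. ]
yellow [306 225  24  23 278] ((317.1128234863281, 235.6882781982422), (21.763538360595703, 22.29043197631836), 69.30055236816406) [[635.4   1.3  14. ]]
```

View pics/tbal.png

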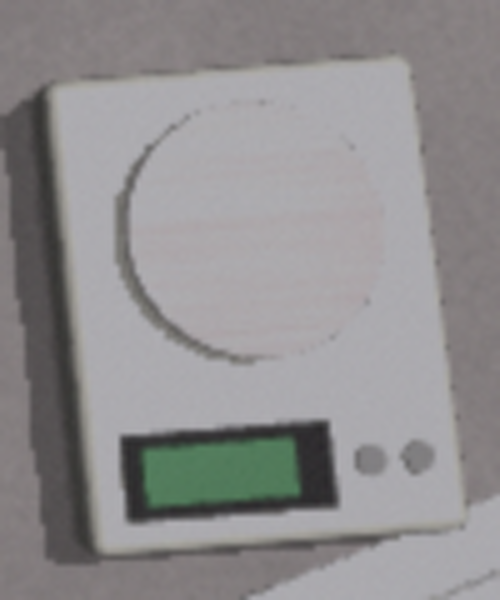

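View pics/sbal.png

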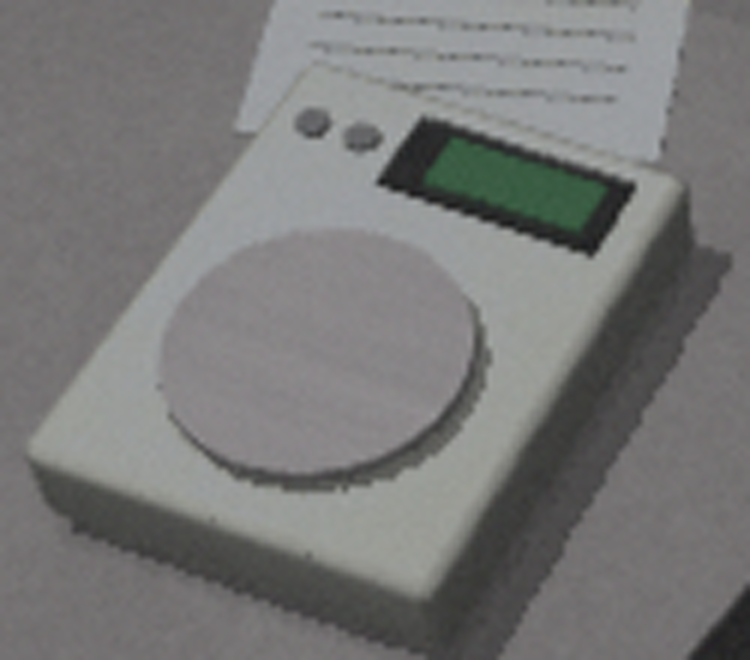

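```bash
python3 - <<'E'
from h import *
import pickle
S,T=pickle.load(open("s0.pkl","rb"))
np.set_printoptions(precision=1,suppress=True)
def c(l,f,x,y): return np.array(l,float)/f+[x,y]-0.5+0.5/f
ct=lambda l:c(l,7,160,165); cs=lambda l:c(l,6,385,215)
bt=lambda l:c(l,5,395,180); bs=lambda l:c(l,6,175,85)
def circ(P):
    x,y=P[:,0],P[:,1]; a=np.linalg.lstsq(np.c_[2*x,2*y,np.ones(len(x))],x*x+y*y,rcond=None)[0]; return a[0],a[1],np.sqrt(a[2]+a[0]**2+a[1]**2)
print("pan",circ(onz(T,bt([(129,230),(150,165),(200,113),(257,99),(350,145),(385,230),(350,318),(257,359),(165,308)]),72)))
print("pan",circ(onz(S,bs([(160,360),(215,262),(320,228),(420,250),(477,335),(410,435),(315,473),(215,440)]),72)))
P=onz(T,bt([(45,87),(408,58),(464,523),(100,553)]),56); print("house",P[:,:2].tolist()); e=P[0]-P[3];print(np.degrees(np.arctan2(e[1],e[0])));e=P[1]-P[2];print(np.degrees(np.arctan2(e[1],e[0])))
print("sqpad T",onz(T,ct([(577,238),(600,372),(463,397)]),14)[:,:2].tolist())
print("sqpad S",onz(S,cs([(165,318),(305,345),(187,192)]),14)[:,:2].tolist())
print("rpad T",circ(onz(T,ct([(262,316),(302,340),(312,390),(285,437),(240,449),(205,435)]),14)))
print("rpad S",circ(onz(S,cs([(490,268),(470,300),(468,340),(490,375),(525,393),(565,385),(590,365)]),14)))
# clamp: jaws top z=14+64
print("jaws T",onz(T,ct([(430,268),(473,262),(482,355),(440,362),(495,250),(545,245),(548,340),(508,348)]),78)[:,:2].tolist())
print("jaws S",onz(S,cs([(208,218),(247,222),(263,145),(225,140),(277,240),(315,245),(328,160),(288,155)]),78)[:,:2].tolist())
E
```

```text
pan (np.float64(517.4359026238766), np.float64(-316.9553423575725), np.float64(66.88932279195616))
pan (np.float64(516.1812255002641), np.float64(-314.58694339437284), np.float64(67.03734345400692))
house [[597.7620076248231, -211.98125358969327], [607.9115641701666, -407.9525083600173], [360.78797850100824, -418.5553565659154], [350.15067082397076, -227.73876673896802]]
3.641283913552568
2.4567711448804346
sqpad T [[612.4184501912657, 234.26943905096027], [557.9530154105564, 225.13761291673802], [549.452581012091, 280.11675825934276]]
sqpad S [[615.412295872141, 238.63612582756028], [602.7879206732949, 291.4920582903654], [560.2389908552875, 227.765736520477]]
rpad T (np.float64(558.0003156867323), np.float64(366.86908812982995), np.float64(26.951228590474667))
rpad S (np.float64(558.3758929380447), np.float64(368.14150494778323), np.float64(26.28467643389261))
jaws T [[592.8969509227403, 277.3851304639257], [594.729488181686, 260.98384726586767], [559.0688680491926, 257.4617055667719], [556.8540874109678, 273.4116352959725], [599.0983811104492, 252.59839809724747], [600.4704995936065, 233.51716372447157], [564.0742775405008, 232.39083560847013], [561.4558755974285, 247.58779176165055]]
jaws S [[601.498661070605, 240.2410420809594], [596.8237674904922, 253.88161605927996], [563.7245069288952, 248.70883413411752], [567.8863588121344, 235.03577655004338], [599.0361824066396, 266.3445415305471], [594.9313335393178, 279.69690237608256], [559.2267741161766, 272.89323493421455], [563.6954229083087, 258.60794936723613]]
```

Emit:
{"fn": "drive_tool", "kwargs": {"moves": [[[30,24,0],5.6],[[60,48,0],11.2],[[90,72,0],16.8],[[120,96,0],22.4],[[150,120,0],28],[[180,144,0],33.6],[[210,168,0],39.2],[[240,192,0],44.5]], "fingers": 85, "squeeze": 60}}

```text
time: 0.87
tool_pos: [376.6, -391.0, 253.2]
tcp_rot: [180.0, 0.0, 57.8]
ft_force: [0.7, -0.2, 0.0]
finger_gap: 84.8
```

Emit:
{"fn": "drive_tool", "kwargs": {"moves": [[[7.5,36.5,0],5.6],[[15,73,0],11.2],[[22.5,109.5,0],16.8],[[30,146,0],22.4],[[37.5,182.5,0],28],[[45,219,0],33.6],[[52.5,255.5,0],39.2],[[60,292,0],44.5]]}}

```text
time: 1.53
tool_pos: [435.4, -98.7, 253.3]
tcp_rot: [180.0, 0.0, 102.3]
ft_force: [0.0, 0.2, 0.8]
finger_gap: 85.0
```

Emit:
{"fn": "drive_tool", "kwargs": {"moves": [[[5,37.5,0],0],[[10,75,0],0],[[15,112.5,0],0],[[20,150,0],0],[[25,187.5,0],0],[[30,225,0],0],[[35,262.5,0],0],[[40,300,0],0]]}}

```text
time: 2.2
tool_pos: [475.3, 201.5, 253.3]
tcp_rot: [180.0, 0.0, 102.1]
ft_force: [1.5, -0.8, 0.4]
finger_gap: 85.1
```

Emit:
{"fn": "drive_tool", "kwargs": {"moves": [[[17,34,-10],0],[[34,68,-25],0],[[51,102,-40],0],[[68,135,-60],0],[[80,160,-80],0],[[85,168,-95],0],[[85,168,-100],0],[[85,168,-100],0]]}}

```text
time: 2.87
tool_pos: [559.0, 366.9, 150.3]
tcp_rot: [-179.7, 0.1, 102.1]
ft_force: [0.1, -1.0, 0.3]
finger_gap: 85.2
```

```bash
python3 - <<'E'
from bench import r
from h import *
s=r.sense();print(s["tool_pos"],s["tcp_rot"],s["joint_pos"].round(1))
S=r.snapshot("scene");T=r.snapshot("top")
a=cv2.resize(T["pixels"][150:270,150:280],(520,480),interpolation=cv2.INTER_CUBIC);b=cv2.resize(S["pixels"][180:330,370:510],(448,480),interpolation=cv2.INTER_CUBIC)[:,:280]
cv2.imwrite("pics/w1.png",np.hstack([a,b])[:,:,::-1])
cv2.imwrite("pics/w1s.png",cv2.resize(S["pixels"][140:330,350:530],(720,580),interpolation=cv2.INTER_CUBIC)[:,:,::-1])
p=s["tool_pos"];print(proj(T,[p,p+[0,0,-22]]),proj(S,[p,p+[0,0,-22]]))
E
```

```text
[559.03290519 366.94567715 150.27463625] [-1.79725220e+02  9.57053508e-02  1.02096759e+02] [28.9 21.9 79.3 -0.  79.1 16.8]
[[177.645622   213.53605423]
 [180.7253083  214.46713624]] [[489.55226456 242.64374856]
 [486.49228292 247.36964391]]
```

View pics/w1.png

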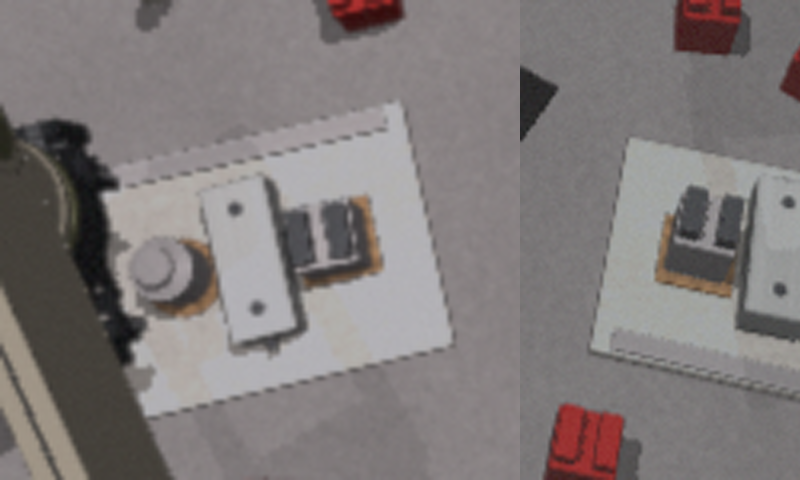

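View pics/w1s.png

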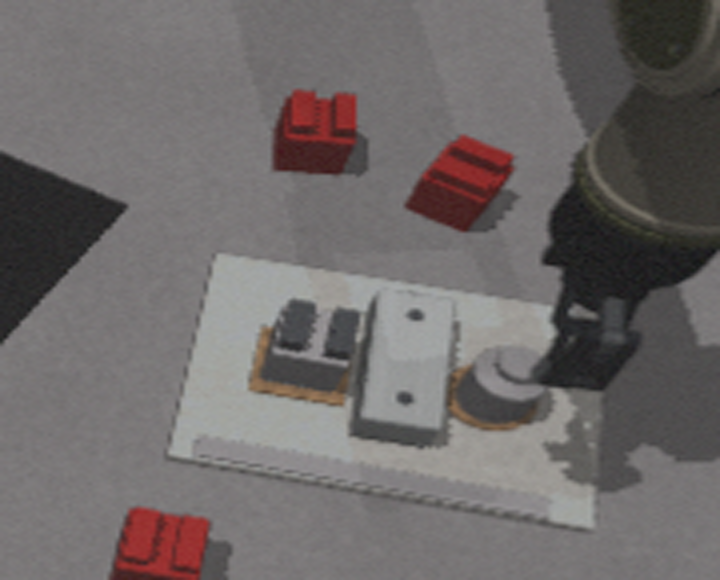

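The scene view shows the gripper straddling the weight, with the near finger at (590,370) on its +x side. I'll descend, close and lift.

Emit:
{"fn": "drive_tool", "kwargs": {"moves": [[[0,0,-20],0],[[0,0,-40],0],[[0,0,-60],0],[[0,0,-78],0],[[0,0,-92],0],[[0,0,-102],0],[[0,0,-108],0],[[0,0,-110],0]]}}

```text
time: 3.63
tool_pos: [560.5, 367.1, 43.1]
tcp_rot: [-180.0, 0.0, 102.0]
ft_force: [-0.0, 0.3, -1.0]
finger_gap: 85.0
```

Emit:
{"fn": "drive_tool", "kwargs": {"moves": [[[0,0,0],0],[[0,0,0],0],[[0,0,0],0],[[0,0,0],0],[[0,0,0],0],[[0,0,0],0],[[0,0,0],0],[[0,0,0],0]], "fingers": 30, "squeeze": 60}}

```text
time: 4.3
tool_pos: [561.2, 368.0, 44.8]
tcp_rot: [179.9, -0.0, 102.1]
ft_force: [-1.4, -0.8, 6.2]
finger_gap: 42.7
```

Emit:
{"fn": "drive_tool", "kwargs": {"moves": [[[0,0,0],0],[[0,0,0],0],[[0,0,0],0],[[0,0,0],0],[[0,0,4],0],[[0,0,10],0],[[0,0,20],0],[[0,0,30],0]]}}

```text
time: 4.97
tool_pos: [559.8, 367.1, 73.2]
tcp_rot: [-179.9, 0.0, 102.1]
ft_force: [-0.2, 0.8, -6.1]
finger_gap: 42.6
```

Emit:
{"fn": "drive_tool", "kwargs": {"moves": [[[0,0,20],0],[[0,0,45],0],[[0,-10,70],0],[[-2,-35,77],0],[[-5,-70,77],0],[[-9,-105,77],0],[[-13,-142,77],0],[[-17,-180,77],0]]}}

```text
time: 5.63
tool_pos: [543.2, 186.4, 151.4]
tcp_rot: [179.9, -0.0, 102.1]
ft_force: [1.1, -0.1, -5.0]
finger_gap: 42.9
```

Emit:
{"fn": "drive_tool", "kwargs": {"moves": [[[-4,-38,0],0],[[-8,-76,0],0],[[-12,-114,0],0],[[-16,-152,0],0],[[-20,-190,0],0],[[-24,-222,-10],0],[[-27,-242,-30],0],[[-27.5,-249,-50],0]]}}

```text
time: 6.3
tool_pos: [516.9, -65.2, 102.2]
tcp_rot: [179.8, 0.2, 101.9]
ft_force: [-0.4, -0.1, -6.7]
finger_gap: 42.4
```

Emit:
{"fn": "drive_tool", "kwargs": {"moves": [[[0,0,-15],0],[[0,0,-30],0],[[0,0,-42],0],[[0,0,-50],0],[[0,0,-56],0],[[0,0,-60],0],[[0,0,-63],0],[[0,0,-64],0]]}}

```text
time: 6.97
tool_pos: [516.3, -61.4, 36.4]
tcp_rot: [180.0, 0.0, 102.1]
ft_force: [-0.3, 0.2, -4.9]
finger_gap: 42.5
```

Emit:
{"fn": "drive_tool", "kwargs": {"moves": [[[0,0,-0.5],0],[[0,0,-1],0],[[0,0,-1.5],0],[[0,0,-2],0],[[0,0,-2.5],0],[[0,0,-3],0],[[0,0,-3.2],0],[[0,0,-3.2],0]]}}

```text
time: 7.63
tool_pos: [516.2, -61.6, 33.7]
tcp_rot: [180.0, 0.0, 102.1]
ft_force: [-4.3, 1.4, 5.0]
finger_gap: 42.6
```

Emit:
{"fn": "drive_tool", "kwargs": {"moves": [[[0,0,-0.2],0],[[0,0,-0.4],0],[[0,0,-0.6],0],[[0,0,-0.8],0],[[0,0,-0.8],0],[[0,0,-0.8],0],[[0,0,-0.8],0],[[0,0,-0.8],0]]}}

```text
time: 8.3
tool_pos: [516.3, -61.6, 33.7]
tcp_rot: [180.0, 0.0, 102.1]
ft_force: [-9.0, 2.2, 14.8]
finger_gap: 43.0
```

Emit:
{"fn": "drive_tool", "kwargs": {"moves": [[[0,0,0.5],0],[[0,0,0.8],0],[[0,0,0.8],0],[[0,0,0.8],0],[[0,0,0.8],0],[[0,0,0.8],0],[[0,0,0.8],0],[[0,0,0.8],0]]}}

```text
time: 8.97
tool_pos: [516.2, -61.6, 33.7]
tcp_rot: [180.0, 0.0, 102.1]
ft_force: [-6.3, 1.8, 6.4]
finger_gap: 42.5
```

Emit:
{"fn": "drive_tool", "kwargs": {"moves": [[[0,0,0],0],[[0,0,0],0],[[0,0,0],0],[[0,0,0],0],[[0,0,0],0],[[0,0,0],0],[[0,0,0],0],[[0,0,0],0]], "fingers": 85}}

```text
time: 9.63
tool_pos: [516.0, -61.5, 33.1]
tcp_rot: [180.0, -0.0, 102.1]
ft_force: [-0.2, 0.5, -0.5]
finger_gap: 85.0
```

Emit:
{"fn": "drive_tool", "kwargs": {"moves": [[[0,0,15],0],[[0,0,35],0],[[0,0,60],0],[[0,0,90],0],[[0,0,117],0],[[3,30,117],0],[[6,65,117],0],[[10,100,117],0]]}}

```text
time: 10.3
tool_pos: [526.6, 39.0, 151.2]
tcp_rot: [179.9, 0.0, 101.9]
ft_force: [0.6, -0.9, 0.3]
finger_gap: 85.1
```

Emit:
{"fn": "drive_tool", "kwargs": {"moves": [[[9,37,0],-0.5],[[18,74,0],-1],[[27,111,0],-1.5],[[36,148,0],-2],[[45,183,0],-2.5],[[53,212,0],-2.5],[[53.8,217.3,0],-2.5],[[53.8,217.3,0],-2.5]]}}

```text
time: 10.97
tool_pos: [579.6, 258.0, 149.7]
tcp_rot: [-180.0, -0.0, 99.7]
ft_force: [0.5, -0.3, -0.7]
finger_gap: 85.0
```

```bash
python3 - <<'E'
from bench import r
from h import *
s=r.sense();print(s["tool_pos"],s["tcp_rot"])
S=r.snapshot("scene");T=r.snapshot("top")
cv2.imwrite("pics/c1.png",np.hstack([cv2.resize(T["pixels"][160:270,160:290],(520,440),interpolation=cv2.INTER_CUBIC)[:,:400],cv2.resize(S["pixels"][170:310,370:510],(440,440),interpolation=cv2.INTER_CUBIC)[:,:400]])[:,:,::-1])
cv2.imwrite("pics/m1.png",np.hstack([cv2.resize(T["pixels"][165:265,280:380],(400,400),interpolation=cv2.INTER_CUBIC),cv2.resize(S["pixels"][165:265,270:370],(400,400),interpolation=cv2.INTER_CUBIC)])[:,:,::-1])
E
```

```text
[579.6229188  258.0027649  149.71533338] [-1.79986802e+02 -1.43205607e-02  9.97232977e+01]
```

View pics/c1.png

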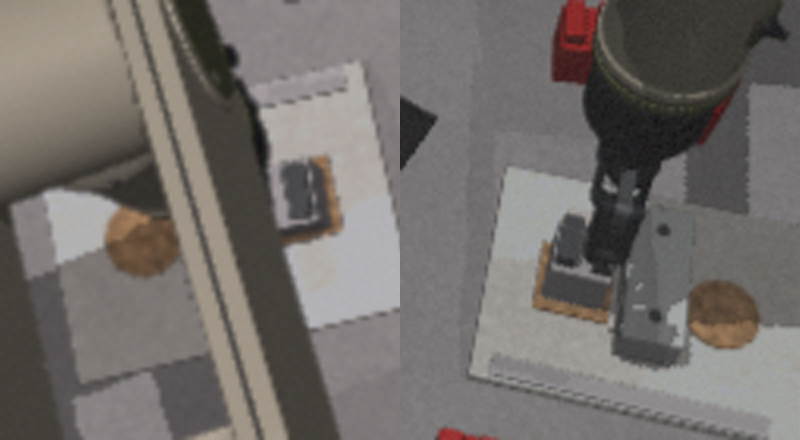

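View pics/m1.png

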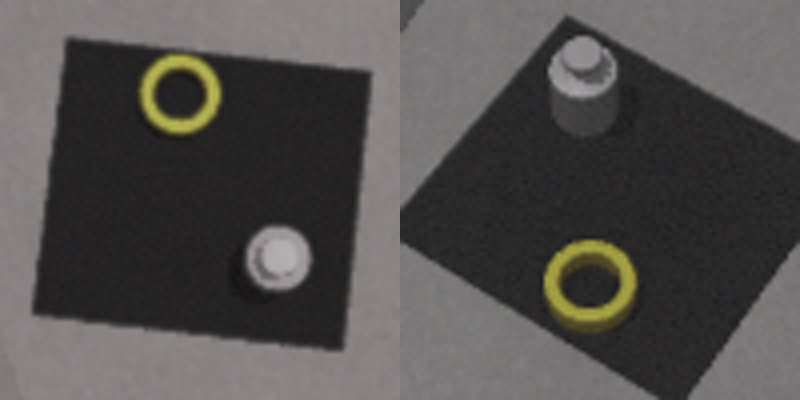

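The weight stands upright on the mat: top half-crop (278,255), scene half-crop (183,85). The tape roll hasn't moved. The gripper is over the clamp.

Emit:
{"fn": "drive_tool", "kwargs": {"moves": [[[0,0,-20],0],[[0,0,-40],0],[[0,0,-60],0],[[0,0,-78],0],[[0,0,-92],0],[[0,0,-101],0],[[0,0,-106],0],[[0,0,-107],0]]}}

```text
time: 11.73
tool_pos: [579.5, 255.1, 42.3]
tcp_rot: [-179.9, 0.0, 99.5]
ft_force: [0.5, -0.7, -0.6]
finger_gap: 84.7
```

Emit:
{"fn": "drive_tool", "kwargs": {"moves": [[[0,0,0],0],[[0,0,0],0],[[0,0,0],0],[[0,0,0],0],[[0,0,0],0],[[0,0,0],0],[[0,0,0],0],[[0,0,0],0]], "fingers": 30}}

```text
time: 12.4
tool_pos: [580.6, 256.1, 44.5]
tcp_rot: [179.9, -0.0, 99.6]
ft_force: [-2.4, -0.2, 5.7]
finger_gap: 43.7
```

Emit:
{"fn": "drive_tool", "kwargs": {"moves": [[[0,0,0],0],[[0,0,0],0],[[0,0,0],0],[[0,0,0],0],[[0,0,4],0],[[0,0,10],0],[[0,0,20],0],[[0,0,30],0]]}}

```text
time: 13.07
tool_pos: [579.0, 255.5, 73.0]
tcp_rot: [-179.9, 0.0, 99.6]
ft_force: [0.1, 0.1, -5.4]
finger_gap: 43.6
```

Emit:
{"fn": "drive_tool", "kwargs": {"moves": [[[0,0,20],0],[[0,0,45],0],[[-2,-10,70],0],[[-8,-35,77],0],[[-16,-70,77],0],[[-24,-105,77],0],[[-32,-140,77],0],[[-40,-172,70],0]]}}

```text
time: 13.73
tool_pos: [540.4, 82.2, 145.7]
tcp_rot: [179.8, 0.0, 99.6]
ft_force: [0.5, 0.4, -5.0]
finger_gap: 43.7
```

Emit:
{"fn": "drive_tool", "kwargs": {"moves": [[[-5,-22,-10],0],[[-8.7,-35.9,-25],0],[[-8.7,-35.9,-45],0],[[-8.7,-35.9,-65],0],[[-8.7,-35.9,-82],0],[[-8.7,-35.9,-95],0],[[-8.7,-35.9,-103],0],[[-8.7,-35.9,-106],0]]}}

```text
time: 14.4
tool_pos: [530.4, 47.9, 36.3]
tcp_rot: [-179.9, -0.0, 99.6]
ft_force: [-0.1, -0.6, -6.0]
finger_gap: 43.7
```

Emit:
{"fn": "drive_tool", "kwargs": {"moves": [[[0,0,-0.5],0],[[0,0,-1],0],[[0,0,-1.5],0],[[0,0,-2],0],[[0,0,-2.5],0],[[0,0,-3],0],[[0,0,-3.5],0],[[0,0,-3.5],0]]}}

```text
time: 15.07
tool_pos: [531.1, 47.9, 33.5]
tcp_rot: [-180.0, -0.0, 99.6]
ft_force: [-0.7, -0.1, -5.7]
finger_gap: 43.2
```

Emit:
{"fn": "drive_tool", "kwargs": {"moves": [[[0,0,-0.2],0],[[0,0,-0.4],0],[[0,0,-0.6],0],[[0,0,-0.8],0],[[0,0,-1],0],[[0,0,-1],0],[[0,0,-1],0],[[0,0,-1],0]]}}

```text
time: 15.73
tool_pos: [531.1, 47.9, 33.5]
tcp_rot: [-180.0, 0.0, 99.6]
ft_force: [-7.8, -0.2, 6.7]
finger_gap: 43.6
```

Emit:
{"fn": "drive_tool", "kwargs": {"moves": [[[0,0,0.3],0],[[0,0,0.3],0],[[0,0,0.3],0],[[0,0,0.3],0],[[0,0,0.3],0],[[0,0,0.3],0],[[0,0,0.3],0],[[0,0,0.3],0]], "fingers": 85}}

```text
time: 16.4
tool_pos: [531.1, 47.9, 32.8]
tcp_rot: [-180.0, -0.0, 99.5]
ft_force: [-0.4, 1.0, 0.5]
finger_gap: 84.8
```

Emit:
{"fn": "drive_tool", "kwargs": {"moves": [[[0,0,10],0],[[0,0,30],0],[[0,0,60],0],[[0,0,95],0],[[0,0,125],0],[[-10,-10,150],-5],[[-20,-35,165],-11],[[-30,-70,170],-17]]}}

```text
time: 17.07
tool_pos: [502.6, -21.3, 207.7]
tcp_rot: [179.6, -0.0, 82.5]
ft_force: [0.1, -0.3, 0.4]
finger_gap: 84.9
```

Emit:
{"fn": "drive_tool", "kwargs": {"moves": [[[-7,-36,0],-6],[[-14,-72,0],-12],[[-21,-108,0],-18],[[-28,-144,0],-25],[[-35,-180,0],-32],[[-42,-210,0],-39],[[-48,-230,0],-46],[[-50,-240,0],-53]]}}

```text
time: 17.73
tool_pos: [450.0, -264.9, 203.8]
tcp_rot: [179.9, 0.0, 29.1]
ft_force: [-0.2, 1.2, -0.2]
finger_gap: 85.2
```

```bash
python3 - <<'E'
from bench import r
from h import *
import pickle
s=r.sense();print(s["tool_pos"],s["tcp_rot"])
S=r.snapshot("scene");T=r.snapshot("top");pickle.dump((S,T),open("s1.pkl","wb"))
crop(T["pixels"],160,165,110,100,7,"pics/tb1.png")
crop(S["pixels"],385,215,125,100,6,"pics/sb1.png")
cv2.imwrite("pics/m2.png",np.hstack([cv2.resize(T["pixels"][165:265,280:380],(400,400),interpolation=cv2.INTER_CUBIC),cv2.resize(S["pixels"][165:265,270:370],(400,400),interpolation=cv2.INTER_CUBIC)])[:,:,::-1])
E
```

```text
[ 450.02839569 -264.87261685  203.80184915] [1.79934740e+02 1.91653146e-02 2.90594917e+01]
```

View pics/tb1.png

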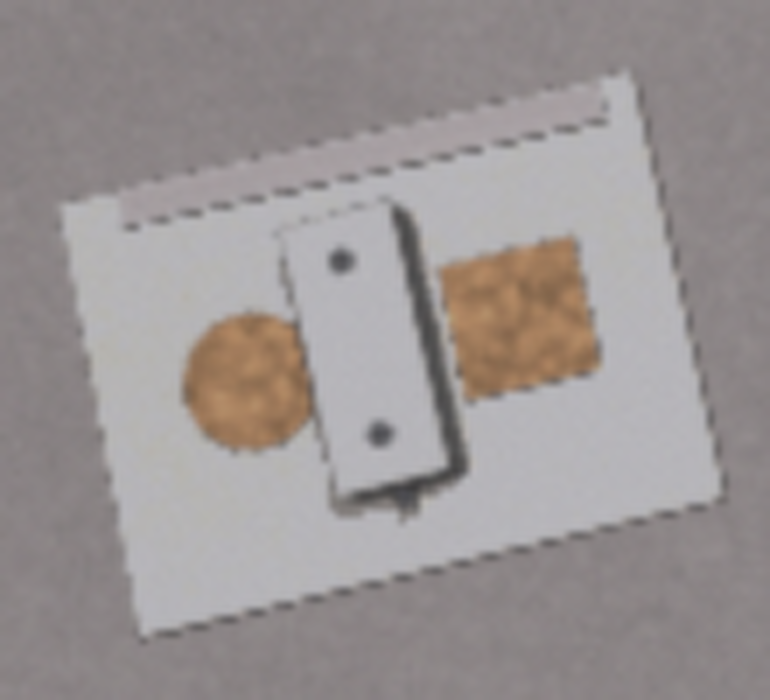

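View pics/sb1.png

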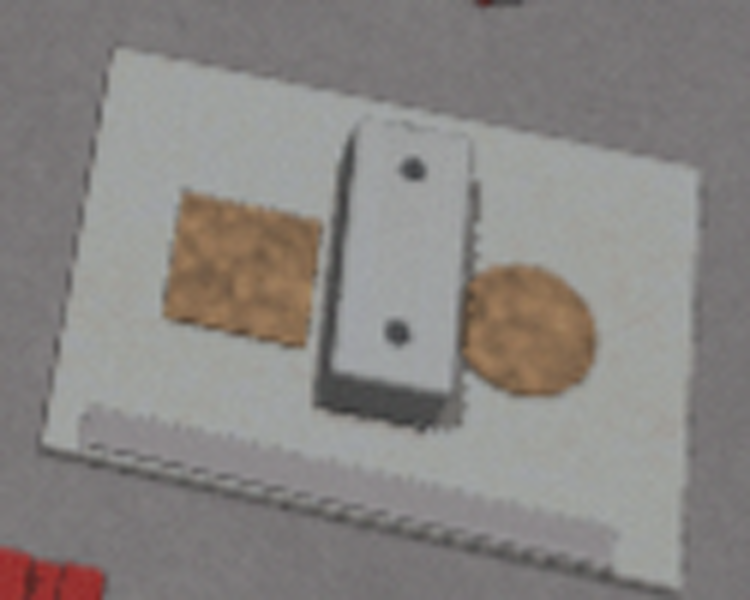

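View pics/m2.png

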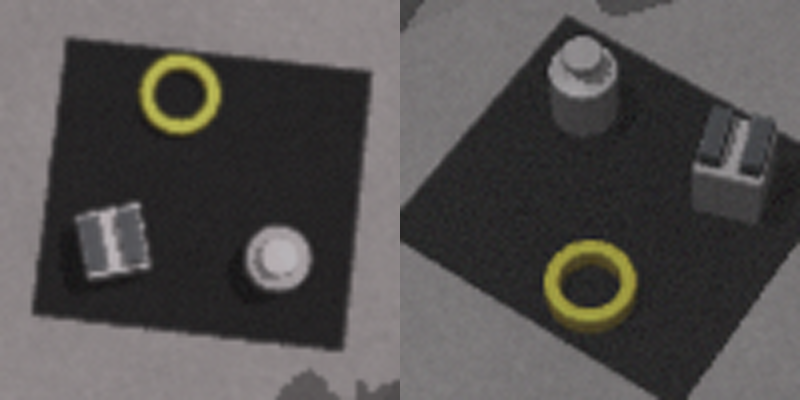

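Both parts stand upright on the mat, with the weight at top half-crop (278,255) and the clamp at (113,243). The sled hasn't moved, with its holes still at crop (341,260) and (379,433). Next I'll measure the bare pads, and use the released parts to check the camera-to-robot offset.

```bash
python3 - <<'E'
from h import *
import pickle
S,T=pickle.load(open("s1.pkl","rb"))
np.set_printoptions(precision=1,suppress=True)
for n,s,(x0,y0,x1,y1) in (("top",T,(160,165,270,265)),("scene",S,(385,215,510,315))):
    hsv=cv2.cvtColor(s["pixels"],cv2.COLOR_RGB2HSV); m=((hsv[...,0]<25)&(hsv[...,0]>5)&(hsv[...,1]>70)).astype(np.uint8)
    m2=np.zeros_like(m);m2[y0:y1,x0:x1]=m[y0:y1,x0:x1]
    nn,l,st,c=cv2.connectedComponentsWithStats(m2)
    for i in range(1,nn):
        if st[i,4]>100: print(n,"cork",st[i],c[i],"ctr",onz(s,[c[i]],14)[0], cv2.minAreaRect(onz(s,np.argwhere(l==i)[:,::-1],14)[:,:2].astype(np.float32)))
    # circle fit of round pad from contour
    # bright weight top / body on mat
crop(T["pixels"],285,205,80,50,9,"pics/m3t.png");crop(S["pixels"],300,165,70,60,10,"pics/m3s.png")
E
```

```text
top cork [223 199  22  23 371] [233.7 210. ] ctr [580.6 257.8  14. ] ((580.5155029296875, 257.7384948730469), (53.87886428833008, 54.150691986083984), 12.52827262878418)
top cork [187 210  17  19 267] [195.1 219.1] ctr [557.9 366.3  14. ] ((558.2752685546875, 366.62652587890625), (51.16877746582031, 45.11796188354492), 0.6034716367721558)
scene cork [413 248  25  25 490] [425.1 259.7] ctr [583.2 259.4  14. ] ((582.66259765625, 259.0314025878906), (54.77561950683594, 54.64651870727539), 11.627473831176758)
scene cork [462 259  22  22 376] [472.3 269.8] ctr [560.4 367.4  14. ] ((559.7068481445312, 367.4749450683594), (53.5232048034668, 48.37293243408203), 15.475993156433105)
```

View pics/m3t.png

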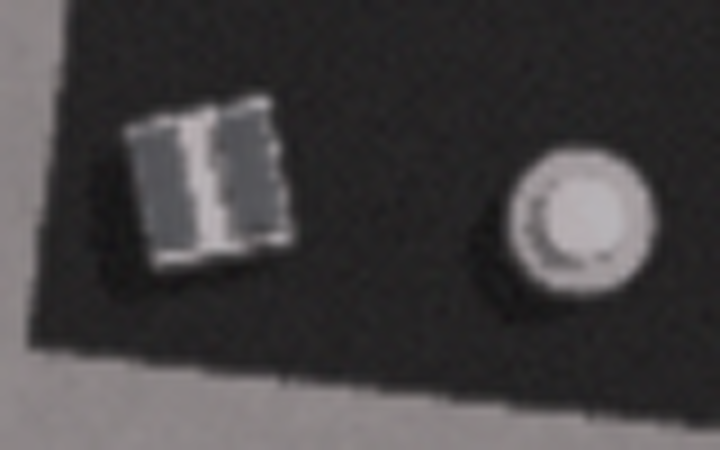

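View pics/m3s.png

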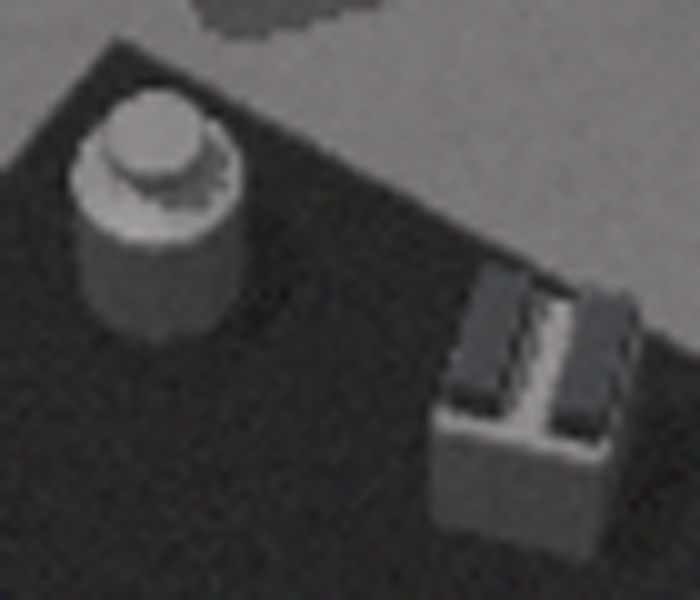

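```bash
python3 - <<'E'
from h import *
import pickle
S,T=pickle.load(open("s1.pkl","rb"))
np.set_printoptions(precision=1,suppress=True)
def c(l,f,x,y): return np.array(l,float)/f+[x,y]-0.5+0.5/f
t=lambda l:c(l,9,285,205); s=lambda l:c(l,10,300,165)
print("weight tcp 516.0 -61.5; T body",onz(T,t([(582,222)]),49),"knob",onz(T,t([(585,215)]),67),"S body",onz(S,s([(157,180)]),49),"knob",onz(S,s([(158,135)]),67))
print("clamp tcp 531.1 47.9; T",onz(T,t([(125,128),(268,95),(293,240),(158,270)]),53)[:,:2],onz(T,t([(125,128),(268,95),(293,240),(158,270)]),53).mean(0))
P=onz(S,s([(435,412),(610,452)]),53);print("S front edge",P[:,:2]); m=P.mean(0)-22*np.array([np.cos(np.radians(9.5)),np.sin(np.radians(9.5)),0]);print(m)
# sled holes
def hole(sn,x,y,n=4):
    g=255-cv2.cvtColor(sn["pixels"],cv2.COLOR_RGB2GRAY)[y-n:y+n+1,x-n:x+n+1].astype(float); g=np.clip(g-np.median(g)-25,0,None); yy,xx=np.mgrid[-n:n+1,-n:n+1]; return [x+(g*xx).sum()/g.sum(),y+(g*yy).sum()/g.sum()]
for n,sn,pts in (("T",T,[(208,202),(214,227)]),("S",S,[(451,270),(454,243)])):
    q=[hole(sn,*p) for p in pts];P=onz(sn,q,50);d=P[0]-P[1];print(n,"sled holes",np.array(q),P[:,:2],P.mean(0),np.degrees(np.arctan2(d[1],d[0])))
E
```

```text
weight tcp 516.0 -61.5; T body [[515.3 -62.6  49. ]] knob [[516.1 -62.6  67. ]] S body [[518.7 -60.8  49. ]] knob [[517.3 -60.7  67. ]]
clamp tcp 531.1 47.9; T [[547.   73.6]
 [555.7  30.4]
 [512.   24. ]
 [504.2  64.6]] [529.7  48.1  53. ]
S front edge [[553.   31.7]
 [545.2  74.6]]
[527.4  49.5  53. ]
T sled holes [[208.3 201.8]
 [213.8 226.6]] [[600.7 319.4]
 [532.5 303.7]] [566.6 311.6  50. ] 12.96006676884522
S sled holes [[450.8 270. ]
 [453.5 242.8]] [[601.1 319.7]
 [532.8 304.6]] [567.  312.2  50. ] 12.528458332356502
```

Emit:
{"fn": "drive_tool", "kwargs": {"moves": [[[7,36,0],-3],[[14,72,0],-6],[[21,108,0],-9],[[28,144,0],-12],[[35,180,0],-15],[[42,216,0],-16.95],[[49,252,0],-16.95],[[56,288,0],-16.95]]}}

```text
time: 18.5
tool_pos: [506.9, 28.9, 203.6]
tcp_rot: [-180.0, -0.0, 12.9]
ft_force: [0.2, -0.1, 0.5]
finger_gap: 85.4
```

Emit:
{"fn": "drive_tool", "kwargs": {"moves": [[[7.5,36,0],0],[[15,72,0],0],[[22.5,108,0],0],[[30,144,0],0],[[37.5,180,0],0],[[45,216,-10],0],[[52,250,-20],0],[[58,275,-35],0]]}}

```text
time: 19.17
tool_pos: [564.9, 305.6, 169.5]
tcp_rot: [-179.9, -0.2, 13.0]
ft_force: [0.8, 0.0, 0.5]
finger_gap: 85.2
```

Emit:
{"fn": "drive_tool", "kwargs": {"moves": [[[1.7,11,-15],0],[[1.7,11,-35],0],[[1.7,11,-55],0],[[1.7,11,-70],0],[[1.7,11,-75],0],[[1.7,11,-75],0],[[1.7,11,-75],0],[[1.7,11,-75],0]]}}

```text
time: 19.83
tool_pos: [567.6, 312.6, 94.8]
tcp_rot: [-180.0, -0.1, 12.7]
ft_force: [-0.2, 0.1, 0.4]
finger_gap: 85.1
```

```bash
python3 - <<'E'
from bench import r
from h import *
s=r.sense();print(s["tool_pos"],s["tcp_rot"])
S=r.snapshot("scene")
cv2.imwrite("pics/sl1.png",cv2.resize(S["pixels"][180:320,370:520],None,fx=4.5,fy=4.2,interpolation=cv2.INTER_CUBIC)[:,:,::-1])
E
```

```text
[567.55181909 312.62041851  94.82265138] [-1.79965875e+02 -1.40038495e-01  1.26868241e+01]
```

View pics/sl1.png

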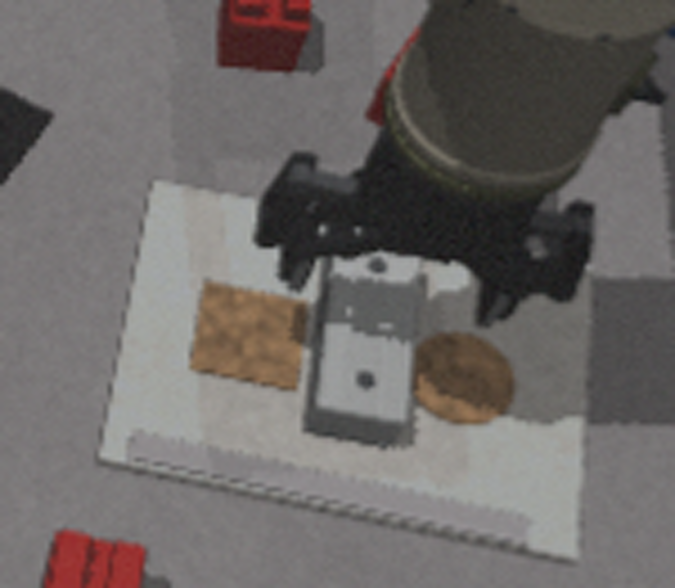

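The fingers straddle the sled evenly: tips at crop (293,275) and (490,310), with the sled between them at (370,330). I'll descend and grip.

Emit:
{"fn": "drive_tool", "kwargs": {"moves": [[[0,0,-12],0],[[0,0,-24],0],[[0,0,-34],0],[[0,0,-42],0],[[0,0,-48],0],[[0,0,-51],0],[[0,0,-52],0],[[0,0,-52],0]]}}

```text
time: 20.55
tool_pos: [566.7, 311.9, 40.6]
tcp_rot: [180.0, 0.0, 12.6]
ft_force: [-0.1, 0.3, 0.3]
finger_gap: 85.1
```

Emit:
{"fn": "drive_tool", "kwargs": {"moves": [[[0,0,0],0],[[0,0,0],0],[[0,0,0],0],[[0,0,0],0],[[0,0,0],0],[[0,0,0],0],[[0,0,0],0],[[0,0,0],0]], "fingers": 30, "squeeze": 70}}

```text
time: 21.22
tool_pos: [567.4, 312.2, 41.8]
tcp_rot: [-180.0, -0.1, 12.6]
ft_force: [-1.0, 0.3, 5.9]
finger_gap: 45.1
```

Emit:
{"fn": "drive_tool", "kwargs": {"moves": [[[0,0,0],0],[[0,0,0],0],[[0,0,0],0],[[0,0,0],0],[[0,0,4],0],[[0,0,10],0],[[0,0,20],0],[[0,0,30],0]]}}

```text
time: 21.88
tool_pos: [566.0, 311.4, 70.6]
tcp_rot: [180.0, 0.1, 12.6]
ft_force: [0.6, 0.5, -4.9]
finger_gap: 45.3
```

Emit:
{"fn": "drive_tool", "kwargs": {"moves": [[[0,0,20],0],[[0,0,45],0],[[0,0,75],0],[[0,-10,95],0],[[-2,-32,100],0],[[-4,-62,100],0],[[-7,-95,100],0],[[-10,-128,100],0]]}}

```text
time: 22.55
tool_pos: [556.7, 183.0, 172.2]
tcp_rot: [180.0, -0.1, 12.7]
ft_force: [0.3, -0.6, -4.9]
finger_gap: 45.3
```

Emit:
{"fn": "drive_tool", "kwargs": {"moves": [[[-3,-33,0],0],[[-6,-66,0],-1],[[-9,-99,0],-2],[[-12,-132,0],-3],[[-15,-165,0],-4],[[-18,-198,0],-5],[[-21,-231,0],-6],[[-24,-264,0],-7]]}}

```text
time: 23.22
tool_pos: [532.5, -81.7, 172.0]
tcp_rot: [180.0, -0.1, 5.6]
ft_force: [0.4, 0.4, -5.3]
finger_gap: 45.3
```

Emit:
{"fn": "drive_tool", "kwargs": {"moves": [[[-3,-33,0],-1],[[-6,-66,0],-2],[[-9,-99,0],-2.6],[[-11,-132,0],-2.6],[[-13,-160,0],-2.6],[[-15,-182,0],-2.6],[[-16,-195,0],-2.6],[[-16,-198,0],-2.6]]}}

```text
time: 23.88
tool_pos: [516.4, -280.4, 171.7]
tcp_rot: [179.9, -0.0, 2.9]
ft_force: [-0.2, 0.1, -5.1]
finger_gap: 44.8
```

Emit:
{"fn": "drive_tool", "kwargs": {"moves": [[[0,-20,-5],0],[[0,-32,-15],0],[[0,-37.7,-25],0],[[0,-37.7,-35],0],[[0,-37.7,-45],0],[[0,-37.7,-52],0],[[0,-37.7,-55],0],[[0,-37.7,-55],0]]}}

```text
time: 24.55
tool_pos: [516.2, -314.5, 114.3]
tcp_rot: [-179.9, 0.1, 3.0]
ft_force: [-0.5, 0.6, -4.7]
finger_gap: 44.9
```

```bash
python3 - <<'E'
from bench import r
from h import *
s=r.sense();print(s["tool_pos"],s["tcp_rot"],s["ft_force"],s["wrist_torque"])
S=r.snapshot("scene");T=r.snapshot("top")
cv2.imwrite("pics/b1.png",np.hstack([cv2.resize(T["pixels"][170:300,390:500],(400,473),interpolation=cv2.INTER_CUBIC),cv2.resize(S["pixels"][70:200,170:310],(400,371),interpolation=cv2.INTER_CUBIC)[:,:] if 0 else cv2.copyMakeBorder(cv2.resize(S["pixels"][70:200,170:310],(400,371),interpolation=cv2.INTER_CUBIC),0,102,0,0,cv2.BORDER_CONSTANT)])[:,:,::-1])
E
```

```text
[ 516.23169398 -314.51937885  114.30141958] [-1.79897636e+02  1.12705866e-01  3.04618859e+00] [-0.46759702  0.62837307 -4.73428269] [ 0.01775041 -0.03995851 -0.00680545]
```

View pics/b1.png

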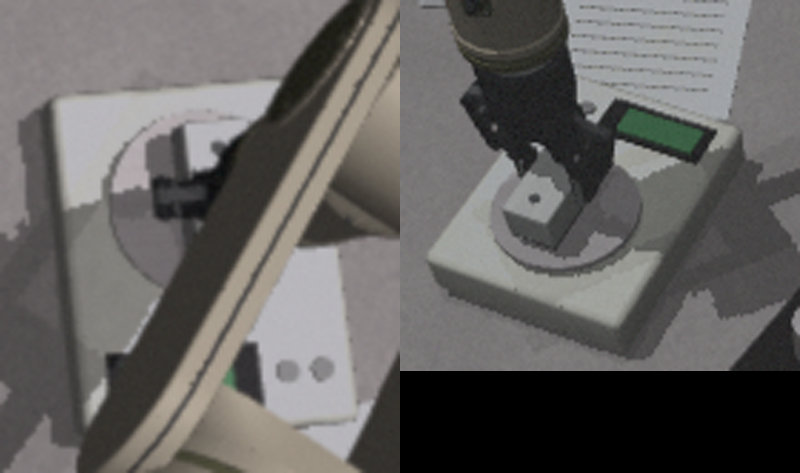

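The sled hovers level over the pan: scene half-crop (545,205), pan ellipse centre about (565,215). I'll lower it slowly.

Emit:
{"fn": "drive_tool", "kwargs": {"moves": [[[0,0,-2],0],[[0,0,-4],0],[[0,0,-6],0],[[0,0,-7.5],0],[[0,0,-8.5],0],[[0,0,-9.5],0],[[0,0,-10],0],[[0,0,-10],0]]}}

```text
time: 25.32
tool_pos: [516.8, -315.8, 105.7]
tcp_rot: [-180.0, 0.0, 3.0]
ft_force: [-0.3, -0.1, -4.8]
finger_gap: 45.1
```

Emit:
{"fn": "drive_tool", "kwargs": {"moves": [[[0,0,-0.2],0],[[0,0,-0.4],0],[[0,0,-0.6],0],[[0,0,-0.8],0],[[0,0,-1],0],[[0,0,-1.2],0],[[0,0,-1.4],0],[[0,0,-1.4],0]]}}

```text
time: 25.98
tool_pos: [516.8, -315.8, 104.4]
tcp_rot: [-180.0, 0.0, 3.0]
ft_force: [0.1, 1.1, -5.3]
finger_gap: 45.1
```

Emit:
{"fn": "drive_tool", "kwargs": {"moves": [[[0,0,-0.2],0],[[0,0,-0.4],0],[[0,0,-0.6],0],[[0,0,-0.8],0],[[0,0,-1],0],[[0,0,-1.2],0],[[0,0,-1.2],0],[[0,0,-1.2],0]]}}

```text
time: 26.65
tool_pos: [516.9, -315.9, 103.8]
tcp_rot: [180.0, -0.0, 3.0]
ft_force: [-3.9, 0.9, 2.5]
finger_gap: 45.0
```

Emit:
{"fn": "drive_tool", "kwargs": {"moves": [[[0,0,0],0],[[0,0,0],0],[[0,0,0],0],[[0,0,0],0],[[0,0,0],0],[[0,0,0],0],[[0,0,0],0],[[0,0,0],0]], "fingers": 85}}

```text
time: 27.32
tool_pos: [516.9, -315.8, 103.3]
tcp_rot: [180.0, -0.0, 3.0]
ft_force: [0.2, 0.2, 0.5]
finger_gap: 84.7
```

Emit:
{"fn": "drive_tool", "kwargs": {"moves": [[[0,0,8],0],[[0,0,20],0],[[0,0,40],0],[[0,0,65],0],[[0,0,90],0],[[-5,10,110],3],[[-10,35,120],8],[[-15,70,120],14]]}}

```text
time: 27.98
tool_pos: [503.2, -248.0, 228.8]
tcp_rot: [179.6, -0.3, 17.1]
ft_force: [1.7, 0.4, 2.1]
finger_gap: 84.5
```

Emit:
{"fn": "drive_tool", "kwargs": {"moves": [[[-5,36,0],7],[[-10,72,0],14],[[-15,108,0],21],[[-20,144,0],28],[[-25,180,0],35],[[-30,212,0],42],[[-32,230,0],49],[[-32,236,0],55]]}}

```text
time: 28.65
tool_pos: [469.6, -7.0, 225.0]
tcp_rot: [179.9, -0.1, 72.5]
ft_force: [1.0, 0.2, 0.3]
finger_gap: 84.9
```

```bash
python3 - <<'E'
from bench import r
from h import *
import pickle
s=r.sense();print(s["tool_pos"],s["tcp_rot"])
S=r.snapshot("scene");T=r.snapshot("top");pickle.dump((S,T),open("s2.pkl","wb"))
crop(T["pixels"],395,180,100,120,5,"pics/b2t.png");crop(S["pixels"],175,85,125,110,6,"pics/b2s.png")
cv2.imwrite("pics/full2.png",T["pixels"][:,:,::-1])
E
```

```text
[469.60815777  -6.97314996 225.0163402 ] [ 1.79897080e+02 -7.11657860e-02  7.25250244e+01]
```

View pics/b2t.png

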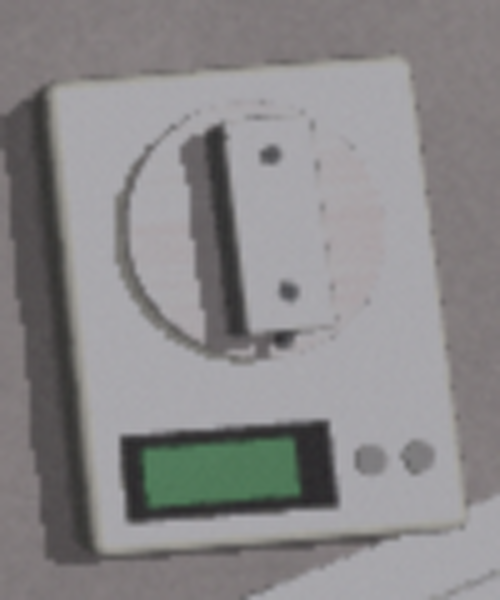

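View pics/b2s.png

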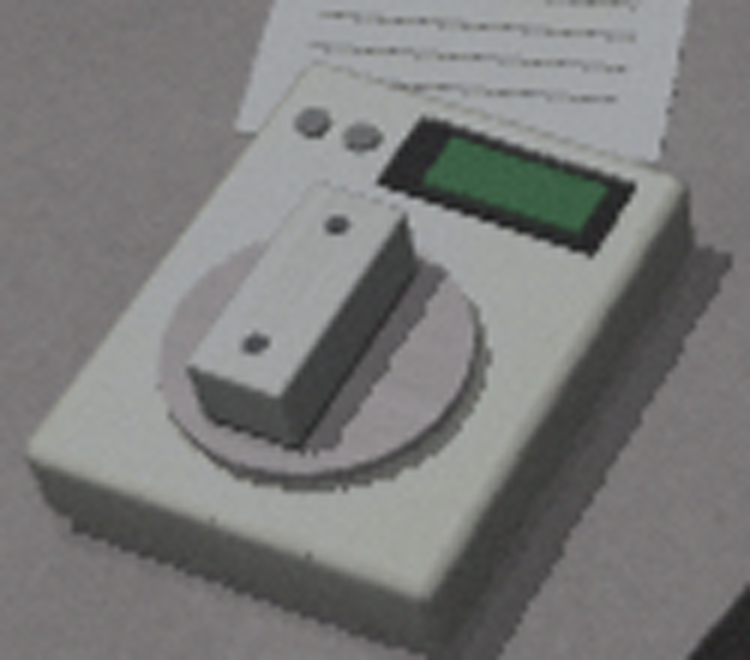

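View pics/full2.png

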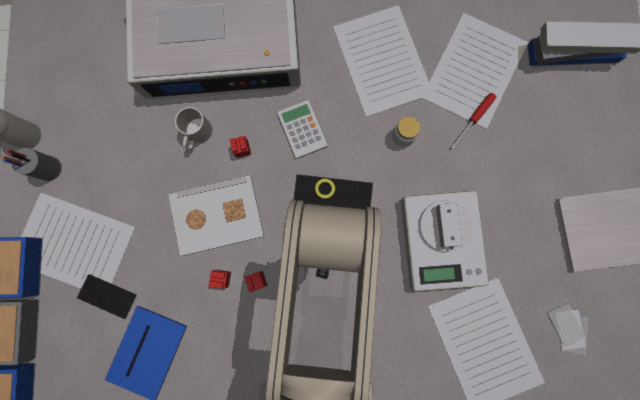

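The sled lies flat on the pan, with its holes at crop (270,153) and (288,291). Now I'll check its centring, measure the bare pads, and re-measure the weight and clamp offsets.

```bash
python3 - <<'E'
from h import *
import pickle
S,T=pickle.load(open("s2.pkl","rb"))
np.set_printoptions(precision=1,suppress=True)
def c(l,f,x,y): return np.array(l,float)/f+[x,y]-0.5+0.5/f
print("sled T",onz(T,c([(270,153),(288,291)],5,395,180),112),"S",onz(S,c([(256,343),(336,224)],6,175,85),112))
for n,s,(x0,y0,x1,y1) in (("top",T,(160,165,270,265)),("scene",S,(385,215,510,315))):
    hsv=cv2.cvtColor(s["pixels"],cv2.COLOR_RGB2HSV); m=((hsv[...,0]<25)&(hsv[...,0]>5)&(hsv[...,1]>70)).astype(np.uint8)
    m2=np.zeros_like(m);m2[y0:y1,x0:x1]=m[y0:y1,x0:x1]
    nn,l,st,cc=cv2.connectedComponentsWithStats(m2)
    for i in range(1,nn):
        if st[i,4]>100: print(n,"cork",st[i],"ctr",onz(s,[cc[i]],14)[0], cv2.minAreaRect(onz(s,np.argwhere(l==i)[:,::-1],14)[:,:2].astype(np.float32)))
E
```

```text
sled T [[ 552.5 -314.   112. ]
 [ 482.1 -318.4  112. ]] S [[ 551.6 -313.6  112. ]
 [ 481.9 -318.6  112. ]]
top cork [223 199  22  23 369] ctr [580.7 257.7  14. ] ((580.53857421875, 257.6143493652344), (53.870079040527344, 54.40308380126953), 12.528271675109863)
top cork [187 210  18  19 280] ctr [558.1 365.1  14. ] ((558.29052734375, 365.2202453613281), (51.16514587402344, 47.93671798706055), 0.58517986536026)
scene cork [413 248  25  25 489] ctr [583.1 259.5  14. ] ((582.6258544921875, 259.20770263671875), (54.77521896362305, 54.28589630126953), 11.625834465026855)
scene cork [461 259  23  22 385] ctr [560.5 366.7  14. ] ((559.7297973632812, 366.7915954589844), (51.48137664794922, 52.33424377441406), 84.47814178466797)
```

The sled's centre measures (517.0,-316.1) against the pan's (516.8,-315.8), so it is well centred. The pads are round (559.3,365.9) and square (581.9,258.6), yaw about 12°. The weight goes back first.

Emit:
{"fn": "drive_tool", "kwargs": {"moves": [[[8,-8,0],6],[[16,-17,0],12],[[24,-27,0],18],[[32,-37,0],24],[[40,-46,0],30.05],[[46.2,-51.7,-20],30.05],[[46.2,-51.7,-45],30.05],[[46.2,-51.7,-70],30.05]]}}

```text
time: 29.42
tool_pos: [517.3, -63.3, 154.2]
tcp_rot: [179.8, 0.1, 101.7]
ft_force: [-0.2, -0.8, 0.3]
finger_gap: 84.9
```

Emit:
{"fn": "drive_tool", "kwargs": {"moves": [[[0,0,-25],0],[[0,0,-50],0],[[0,0,-72],0],[[0,0,-90],0],[[0,0,-105],0],[[0,0,-114],0],[[0,0,-119],0],[[0,0,-120],0]]}}

```text
time: 30.08
tool_pos: [515.9, -62.0, 33.0]
tcp_rot: [-180.0, -0.0, 101.9]
ft_force: [-0.8, 0.1, 0.0]
finger_gap: 85.1
```

Emit:
{"fn": "drive_tool", "kwargs": {"moves": [[[0,0,0],0],[[0,0,0],0],[[0,0,0],0],[[0,0,0],0],[[0,0,0],0],[[0,0,0],0],[[0,0,0],0],[[0,0,0],0]], "fingers": 30, "squeeze": 60}}

```text
time: 30.75
tool_pos: [516.9, -61.8, 34.7]
tcp_rot: [179.9, 0.1, 102.1]
ft_force: [-2.4, -0.4, 6.3]
finger_gap: 42.9
```

Emit:
{"fn": "drive_tool", "kwargs": {"moves": [[[0,0,0],0],[[0,0,0],0],[[0,0,0],0],[[0,0,4],0],[[0,0,10],0],[[0,0,25],0],[[0,0,45],0],[[0,0,70],0]]}}

```text
time: 31.42
tool_pos: [514.0, -61.0, 102.2]
tcp_rot: [-179.8, -0.1, 102.1]
ft_force: [-0.3, 0.7, -5.7]
finger_gap: 42.3
```

Emit:
{"fn": "drive_tool", "kwargs": {"moves": [[[0,0,25],0],[[0,0,45],0],[[0,10,55],0],[[3,32,55],0],[[6,64,55],0],[[9,98,55],0],[[13,132,55],0],[[17,166,55],0]]}}

```text
time: 32.08
tool_pos: [532.0, 106.5, 157.5]
tcp_rot: [-179.9, -0.0, 102.0]
ft_force: [0.4, -0.1, -6.1]
finger_gap: 42.4
```

Emit:
{"fn": "drive_tool", "kwargs": {"moves": [[[4,34,0],0],[[8,68,0],0],[[12,102,0],0],[[15,136,0],0],[[18,170,0],0],[[21,204,0],0],[[24,234,0],0],[[26,254,0],0]]}}

```text
time: 32.75
tool_pos: [557.3, 361.9, 157.0]
tcp_rot: [-179.9, -0.0, 102.2]
ft_force: [0.3, -0.6, -4.8]
finger_gap: 42.6
```

Emit:
{"fn": "drive_tool", "kwargs": {"moves": [[[0.1,7.6,-15],0],[[0.1,7.6,-35],0],[[0.1,7.6,-55],0],[[0.1,7.6,-72],0],[[0.1,7.6,-86],0],[[0.1,7.6,-95],0],[[0.1,7.6,-100],0],[[0.1,7.6,-101],0]]}}

```text
time: 33.42
tool_pos: [558.4, 365.6, 55.9]
tcp_rot: [-179.9, 0.0, 102.0]
ft_force: [-0.4, 0.5, -5.8]
finger_gap: 42.6
```

```bash
python3 - <<'E'
from bench import r
from h import *
s=r.sense();print(s["tool_pos"],s["tcp_rot"],s["ft_force"])
S=r.snapshot("scene")
cv2.imwrite("pics/w5.png",cv2.resize(S["pixels"][200:320,390:510],(600,600),interpolation=cv2.INTER_CUBIC)[:,:,::-1])
E
```

```text
[558.41991865 365.60273392  55.90808951] [-1.79889297e+02  3.36047242e-02  1.02038313e+02] [-0.43872977  0.50868365 -5.80626391]
```

View pics/w5.png

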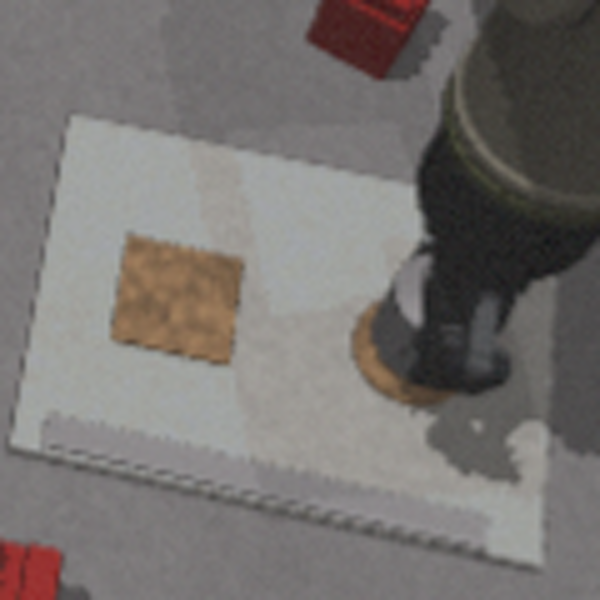

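Emit:
{"fn": "drive_tool", "kwargs": {"moves": [[[0,0,-2],0],[[0,0,-4],0],[[0,0,-6],0],[[0,0,-7.5],0],[[0,0,-9],0],[[0,0,-10],0],[[0,0,-10.5],0],[[0,0,-10.5],0]]}}

```text
time: 34.13
tool_pos: [559.0, 366.0, 46.6]
tcp_rot: [-180.0, 0.0, 102.1]
ft_force: [0.2, 0.4, -6.0]
finger_gap: 42.7
```

Emit:
{"fn": "drive_tool", "kwargs": {"moves": [[[0,0,-0.2],0],[[0,0,-0.4],0],[[0,0,-0.6],0],[[0,0,-0.8],0],[[0,0,-1],0],[[0,0,-1.2],0],[[0,0,-1.2],0],[[0,0,-1.2],0]]}}

```text
time: 34.8
tool_pos: [559.1, 366.1, 45.8]
tcp_rot: [180.0, -0.0, 102.1]
ft_force: [-1.4, -0.2, -3.8]
finger_gap: 42.5
```

Emit:
{"fn": "drive_tool", "kwargs": {"moves": [[[0,0,-0.2],0],[[0,0,-0.4],0],[[0,0,-0.6],0],[[0,0,-0.6],0],[[0,0,-0.6],0],[[0,0,-0.6],0],[[0,0,-0.6],0],[[0,0,-0.6],0]]}}

```text
time: 35.47
tool_pos: [559.1, 366.1, 45.7]
tcp_rot: [180.0, 0.0, 102.1]
ft_force: [-4.5, -1.9, 3.3]
finger_gap: 42.9
```

Emit:
{"fn": "drive_tool", "kwargs": {"moves": [[[0,0,0],0],[[0,0,0],0],[[0,0,0],0],[[0,0,0],0],[[0,0,0],0],[[0,0,0],0],[[0,0,0],0],[[0,0,0],0]], "fingers": 85}}

```text
time: 36.13
tool_pos: [559.1, 366.1, 44.9]
tcp_rot: [-180.0, 0.0, 102.1]
ft_force: [0.5, 0.8, 0.2]
finger_gap: 84.8
```

Emit:
{"fn": "drive_tool", "kwargs": {"moves": [[[0,0,10],0],[[0,0,25],0],[[0,0,50],0],[[0,0,80],0],[[0,0,110],0],[[-4,-20,120],0],[[-8,-50,120],0],[[-12,-85,120],0]]}}

```text
time: 36.8
tool_pos: [548.2, 282.1, 169.1]
tcp_rot: [179.7, -0.1, 102.2]
ft_force: [0.7, -0.4, 0.5]
finger_gap: 85.1
```

Emit:
{"fn": "drive_tool", "kwargs": {"moves": [[[-4,-36,0],0],[[-8,-72,0],0],[[-12,-108,0],0],[[-16,-144,0],0],[[-16,-180,0],-1],[[-16,-210,0],-2],[[-16,-228,0],-2.5],[[-16,-233,0],-2.5]]}}

```text
time: 37.47
tool_pos: [531.7, 45.1, 167.1]
tcp_rot: [179.9, 0.1, 99.4]
ft_force: [0.2, -0.0, 0.4]
finger_gap: 84.7
```

```bash
python3 - <<'E'
from bench import r
from h import *
import pickle
s=r.sense();print(s["tool_pos"],s["tcp_rot"],s["ft_force"])
S=r.snapshot("scene");T=r.snapshot("top");pickle.dump((S,T),open("s3.pkl","wb"))
cv2.imwrite("pics/full3.png",np.hstack([cv2.resize(T["pixels"][165:265,165:265],(400,400),interpolation=cv2.INTER_CUBIC),cv2.resize(S["pixels"][215:315,395:495],(400,400),interpolation=cv2.INTER_CUBIC)])[:,:,::-1])
cv2.imwrite("pics/full3s.png",S["pixels"][:,:,::-1])
E
```

```text
[531.71834818  45.12319852 167.11310508] [1.79860795e+02 7.84801278e-02 9.93566129e+01] [ 0.21331072 -0.0397775   0.44070782]
```

View pics/full3.png

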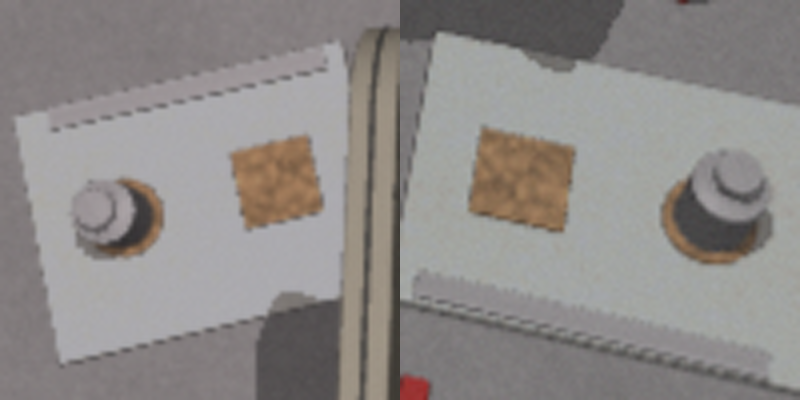

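View pics/full3s.png

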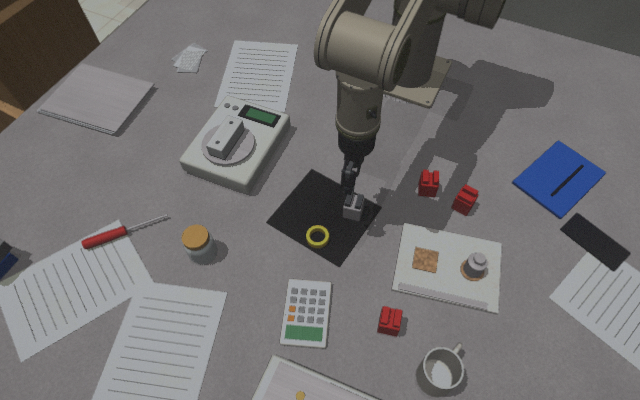

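The weight is upright on the round pad: top half-crop (110,213), scene half-crop (722,205). The gripper is over the clamp on the mat.

Emit:
{"fn": "drive_tool", "kwargs": {"moves": [[[0,0,-25],0],[[0,0,-50],0],[[0,0,-75],0],[[0,0,-97],0],[[0,0,-114],0],[[0,0,-125],0],[[0,0,-131],0],[[0,0,-132],0]]}}

```text
time: 38.23
tool_pos: [530.7, 49.0, 32.3]
tcp_rot: [-179.9, -0.0, 99.6]
ft_force: [0.1, -0.2, -0.2]
finger_gap: 84.7
```

Emit:
{"fn": "drive_tool", "kwargs": {"moves": [[[0,0,0],0],[[0,0,0],0],[[0,0,0],0],[[0,0,0],0],[[0,0,0],0],[[0,0,0],0],[[0,0,0],0],[[0,0,0],0]], "fingers": 30}}

```text
time: 38.9
tool_pos: [532.1, 48.1, 34.4]
tcp_rot: [179.9, 0.0, 99.5]
ft_force: [-1.6, 0.6, 6.4]
finger_gap: 43.6
```

Emit:
{"fn": "drive_tool", "kwargs": {"moves": [[[0,0,0],0],[[0,0,0],0],[[0,0,0],0],[[0,0,4],0],[[0,0,10],0],[[0,0,25],0],[[0,0,45],0],[[0,0,70],0]]}}

```text
time: 39.57
tool_pos: [529.0, 48.0, 101.7]
tcp_rot: [-179.7, -0.0, 99.5]
ft_force: [-0.5, 0.4, -5.2]
finger_gap: 43.4
```

```bash
python3 - <<'E'
from h import *
import pickle
S,T=pickle.load(open("s3.pkl","rb"))
crop(T["pixels"],175,195,45,45,12,"pics/w6t.png");crop(S["pixels"],452,240,50,50,12,"pics/w6s.png")
a=cv2.imread("pics/w6t.png");b=cv2.imread("pics/w6s.png")[:540,:];cv2.imwrite("pics/w6.png",cv2.resize(np.hstack([a,b[:,:600]]),None,fx=.7,fy=.7))
E
```

```text
(no output)
```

View pics/w6t.png

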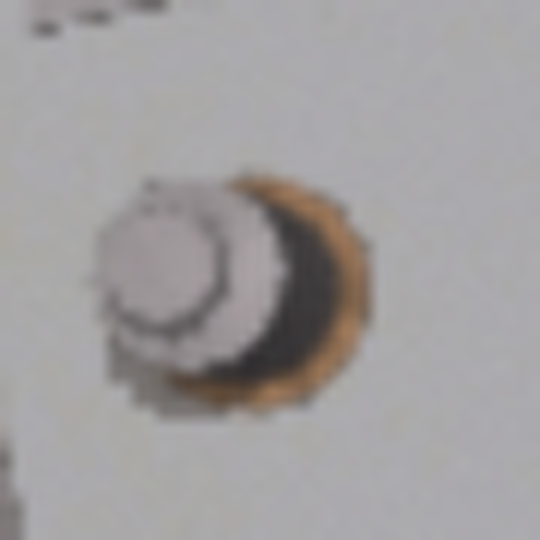

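View pics/w6s.png

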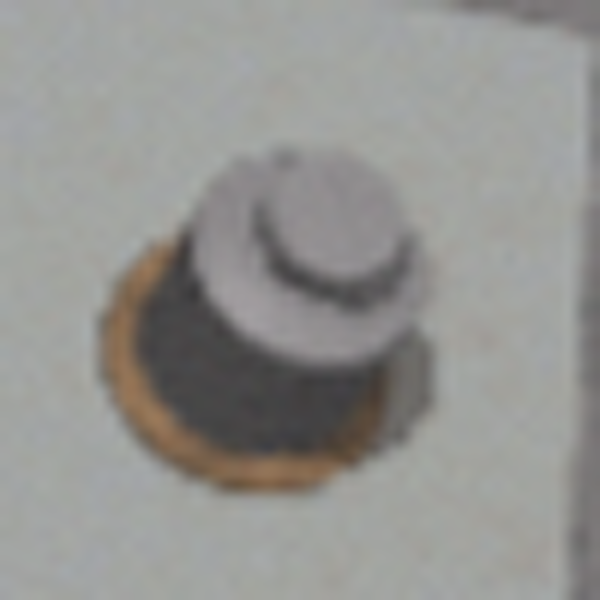

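The weight is centred: an even cork rim shows right and below it in the top view and left and below it in the scene view. I'll carry the clamp to the square pad.

Emit:
{"fn": "drive_tool", "kwargs": {"moves": [[[0,0,25],0],[[2,8,45],0],[[8,32,50],0.5],[[16,65,50],1],[[24,98,50],1.5],[[32,131,50],2],[[39,162,50],2.35],[[45,187,50],2.35]]}}

```text
time: 40.23
tool_pos: [575.6, 237.3, 152.6]
tcp_rot: [-179.9, -0.0, 102.0]
ft_force: [-0.1, 0.4, -6.0]
finger_gap: 43.5
```

Emit:
{"fn": "drive_tool", "kwargs": {"moves": [[[4,17,0],0],[[5.7,23.1,-10],0],[[5.7,23.1,-30],0],[[5.7,23.1,-50],0],[[5.7,23.1,-68],0],[[5.7,23.1,-82],0],[[5.7,23.1,-92],0],[[5.7,23.1,-97],0]]}}

```text
time: 40.9
tool_pos: [580.5, 257.3, 53.6]
tcp_rot: [-179.8, 0.0, 101.9]
ft_force: [-0.3, -0.2, -5.8]
finger_gap: 43.6
```

Emit:
{"fn": "drive_tool", "kwargs": {"moves": [[[0,0,-2],0],[[0,0,-4],0],[[0,0,-6],0],[[0,0,-7.5],0],[[0,0,-8.5],0],[[0,0,-9],0],[[0,0,-9.5],0],[[0,0,-9.5],0]]}}

```text
time: 41.57
tool_pos: [581.9, 258.2, 46.6]
tcp_rot: [180.0, -0.0, 101.9]
ft_force: [0.4, -0.5, -4.9]
finger_gap: 43.3
```

```bash
python3 - <<'E'
from bench import r
from h import *
s=r.sense();print(s["tool_pos"],s["tcp_rot"],s["ft_force"])
S=r.snapshot("scene")
cv2.imwrite("pics/c5.png",cv2.resize(S["pixels"][215:300,390:475],(600,600),interpolation=cv2.INTER_CUBIC)[:,:,::-1])
E
```

```text
[581.88053275 258.23507723  46.6196753 ] [ 1.79989859e+02 -1.34549474e-03  1.01901652e+02] [ 0.44731023 -0.54726155 -4.92667062]
```

View pics/c5.png

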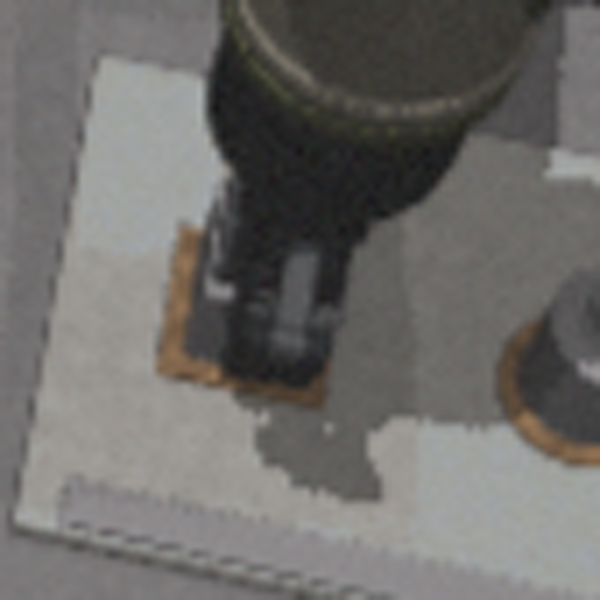

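Emit:
{"fn": "drive_tool", "kwargs": {"moves": [[[0,0,-0.2],0],[[0,0,-0.4],0],[[0,0,-0.6],0],[[0,0,-0.8],0],[[0,0,-1],0],[[0,0,-1.2],0],[[0,0,-1.4],0],[[0,0,-1.4],0]]}}

```text
time: 42.28
tool_pos: [581.8, 258.2, 45.5]
tcp_rot: [-180.0, 0.0, 101.9]
ft_force: [-3.8, -1.1, 0.2]
finger_gap: 43.2
```

Emit:
{"fn": "drive_tool", "kwargs": {"moves": [[[0,0,-0.2],0],[[0,0,-0.4],0],[[0,0,-0.4],0],[[0,0,-0.4],0],[[0,0,-0.4],0],[[0,0,-0.4],0],[[0,0,-0.4],0],[[0,0,-0.4],0]]}}

```text
time: 42.95
tool_pos: [581.8, 258.2, 45.5]
tcp_rot: [180.0, 0.0, 101.9]
ft_force: [-5.5, -1.7, 4.4]
finger_gap: 43.4
```

Contact. I'll release, retreat and inspect.

Emit:
{"fn": "drive_tool", "kwargs": {"moves": [[[0,0,0],0],[[0,0,0],0],[[0,0,0],0],[[0,0,0],0],[[0,0,0],0],[[0,0,0],0],[[0,0,0],0],[[0,0,0],0]], "fingers": 85}}

```text
time: 43.62
tool_pos: [581.9, 258.2, 44.7]
tcp_rot: [180.0, -0.0, 101.9]
ft_force: [0.5, 0.1, 0.7]
finger_gap: 84.9
```

Emit:
{"fn": "drive_tool", "kwargs": {"moves": [[[0,0,10],0],[[0,0,25],0],[[0,0,50],0],[[0,0,80],0],[[0,0,110],0],[[-6,-20,140],0],[[-14,-50,160],0],[[-22,-85,170],0]]}}

```text
time: 44.28
tool_pos: [561.1, 173.9, 219.9]
tcp_rot: [179.6, -0.0, 102.0]
ft_force: [2.0, 0.3, -0.3]
finger_gap: 85.2
```

Emit:
{"fn": "drive_tool", "kwargs": {"moves": [[[-10,-36,0],0],[[-20,-72,0],0],[[-30,-108,0],0],[[-40,-144,0],0],[[-50,-180,0],0],[[-60,-210,0],0],[[-70,-230,0],0],[[-72,-236,0],0]]}}

```text
time: 44.95
tool_pos: [486.6, -65.6, 215.6]
tcp_rot: [180.0, 0.1, 101.7]
ft_force: [-0.2, 0.4, 0.5]
finger_gap: 85.0
```

Emit:
{"fn": "drive_tool", "kwargs": {"moves": [[[-5,-20,0],0],[[-10,-45,0],0],[[-15,-70,0],0],[[-20,-85,0],0],[[-20,-90,0],0],[[-20,-90,0],0],[[-20,-90,0],0],[[-20,-90,0],0]]}}

```text
time: 45.62
tool_pos: [468.2, -151.8, 214.8]
tcp_rot: [180.0, -0.0, 102.0]
ft_force: [0.1, -0.4, 0.1]
finger_gap: 84.9
```

```bash
python3 - <<'E'
from bench import r
from h import *
import pickle
s=r.sense();print(s["tool_pos"],s["qd"].round(1),s["ft_force"])
S=r.snapshot("scene");T=r.snapshot("top");pickle.dump((S,T),open("s4.pkl","wb"))
cv2.imwrite("pics/full4.png",np.hstack([cv2.resize(T["pixels"][190:240,215:255],(400,500),interpolation=cv2.INTER_CUBIC),cv2.resize(S["pixels"][230:280,405:445],(400,500),interpolation=cv2.INTER_CUBIC)])[:,:,::-1])
cv2.imwrite("pics/full4s.png",S["pixels"][:,:,::-1])
E
```

```text
[ 468.20531256 -151.77356902  214.84485134] [ 0.1  0.   0.2 -0.2 -0.1 -0.2] [ 0.14301489 -0.39441605  0.14789347]
```

View pics/full4.png

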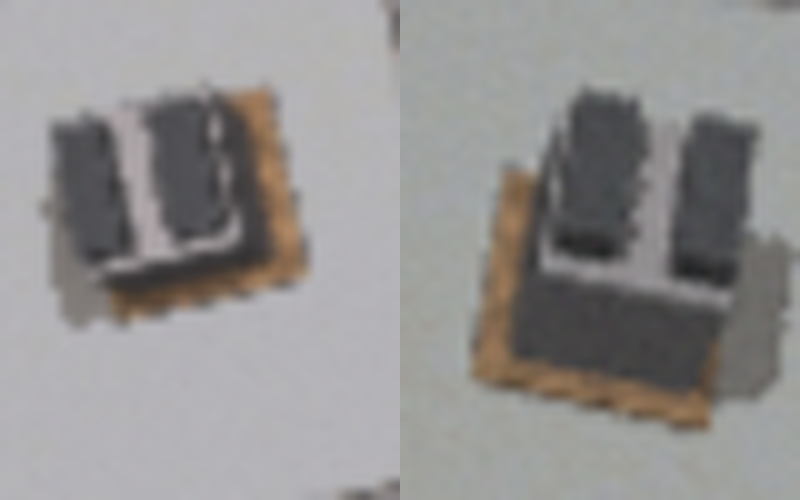

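View pics/full4s.png

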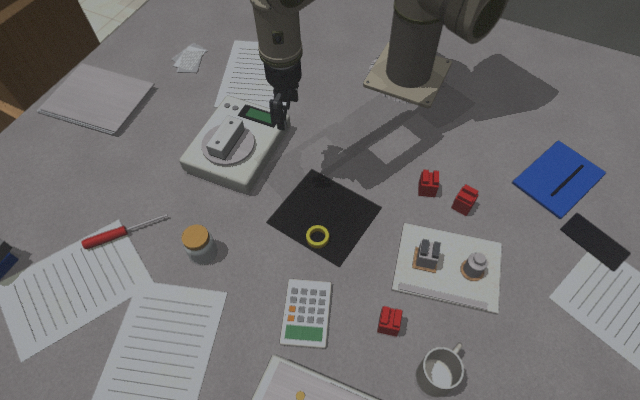

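```bash
python3 - <<'E'
from h import *
import pickle
S,T=pickle.load(open("s4.pkl","rb"))
np.set_printoptions(precision=1,suppress=True)
def c(l,x,y): return np.array(l,float)/10+[x,y]-0.5+0.05
u=np.array([np.cos(np.radians(11.9)),np.sin(np.radians(11.9))]);v=np.array([-u[1],u[0]])
def loc(P): d=P[:,:2]-[581.9,258.5]; return np.c_[d@u,d@v]
print("scene pad", loc(onz(S,c([(505,168),(475,378),(708,430)],365,230)+[0,0] if 0 else np.array([(505-400,168),(475-400,378),(708-400,430)])/10+[405-.45,230-.45],14)))
print("scene clamp base", loc(onz(S,np.array([(512-400,360),(712-400,392)])/10+[405-.45,230-.45],14)))
print("scene block top front", loc(onz(S,np.array([(541-400,262),(730-400,302)])/10+[405-.45,230-.45],64)))
print("top pad",loc(onz(T,np.array([(270,90),(307,275),(118,318)])/10+[215-.45,190-.45],14)))
print("top clamp base corner",loc(onz(T,np.array([(275,265)])/10+[215-.45,190-.45],14)))
print("top block top corners -x+y,-x-y",loc(onz(T,np.array([(95,275),(238,240),(212,92)])/10+[215-.45,190-.45],64)))
hsv=cv2.cvtColor(T["pixels"],cv2.COLOR_RGB2HSV); 
m=((hsv[...,0]>22)&(hsv[...,0]<38)&(hsv[...,1]>120)).astype(np.uint8);nn,l,st,cc=cv2.connectedComponentsWithStats(m)
print([ (st[i],cc[i]) for i in range(1,nn) if st[i,4]>60])
E
```

```text
scene pad [[-27.8 -27.3]
 [ 28.1 -26.5]
 [ 28.4  28. ]]
scene clamp base [[ 21.6 -18.7]
 [ 18.7  27.8]]
scene block top front [[ 20.4 -20.3]
 [ 20.3  22.2]]
top pad [[ 25.2 -28.8]
 [-28.5 -28. ]
 [-27.9  26.1]]
top clamp base corner [[-23.6 -19.8]]
top block top corners -x+y,-x-y [[-22.3  19. ]
 [-22.  -20.4]
 [ 18.9 -21.8]]
[(array([315, 179,  20,  20, 212], dtype=int32), array([324.5, 188.3]))]
```

The top view shows the clamp square on its pad, with the centre offset about 1–2 mm and yaw aligned. The tape roll is still at its first pixel position (324.5,188.3), the sled is on the pan, and the arm is clear. Handing in.

```bash
python3 -c "
from bench import r
print(r.hand_in())"
```

```text
the job is handed in; nothing more can be done
None
```

The job is done and handed in at about 46 s of the 144 s limit; no verdict was reported. I moved the weight and then the clamp upright onto the mat, and set the sled on the pan. Then I put the weight and clamp back on their pads.

My last checks showed:
- **Sled:** it lies flat on the pan, within about 0.5 mm of the pan's centre, with both views agreeing. I measured this right after setting it down, and it was still on the pan in the last picture.
- **Weight:** it stands upright on the round pad with an even cork rim in both views. I judged this by eye and did not measure it again after release.
- **Clamp:** it stands upright and square on its pad, about 0–2 mm off centre. One corner read in the scene view disagreed by several mm; I took it for a shadow edge, because the other corners and the top view agreed.
- **Tape roll:** it is at the same pixel position in the top view as at the start.
- **Forces:** the highest wrist force reported after a move was about 17 N, when setting the weight down on the mat. Nothing tipped over or fell.

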